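# Square up the shelf corner

### The job

A small wooden shelf is being put together on the kitchen counter, and a chopping board has been left standing in its corner. Stand the chopping board upright on its long edge in the empty middle slot of the draining rack, about centred lengthwise, and let go of it; then pick up the triangular metal square and press its right-angled corner into the inside corner of the shelf frame, flat on the back panel, until both of its faces touch the two battens. Finish while still gripping the square and pressing it firmly against both battens, and leave everything else on the counter where it is.

Things in the scene. Friction and masses are not known exactly. Their poses are not given: they have to be found in the camera images.
- frame: Fixed shelf corner: on a 9 mm plywood back panel stand two wood battens, 30 mm wide, tops 45 mm above the counter, meeting at a right angle. Origin: inside corner of the battens, at counter height; z up. Batten faces: plate x = 0 (far side, y 0 to 180 mm), stud y = 0 (right side, x 0 to -210 mm). The panel lies open over x -210 to 0, y 0 to 180 mm; the square goes in there.
- plate: The far batten of the frame, 36 mm high on the panel; same origin and axes as the frame. Rigid bare wood; the square rubs on it (friction about 0.6).
- stud: The right-hand batten of the frame, 36 mm high on the panel; same origin and axes as the frame. Rigid bare wood; the square rubs on it (friction about 0.6).
- board: Wooden chopping board, a plain slab 180 mm long (its x), 18 mm thick (its y), 140 mm high (its z), about 0.3 kg, rounded edges. It starts standing on its long edge on the back panel, along the stud, a few mm off it. Origin: centre of its bottom long edge face; z up to the top edge.
- rack: Fixed wooden draining rack, 180 mm wide (y), 130 mm deep (x). Two bars along y at x = -55 and 55 mm, tops 15 mm above the counter, carry upright 8 mm pegs 60 mm high that make three slots running along x at y = -52, 0, 52 mm. Middle slot: empty, 26 mm wide between pegs. Outer slots hold things up to 115 mm above the counter. Origin: centre of underside.
- rack_slot (a point): Centre of the floor of the empty middle slot, on top of the cross bars' height (15 mm above the counter). x runs along the slot, z up.
- square: Triangular aluminium square lying flat on the counter, 22 mm high, 0.35 kg. Origin: outer right-angle corner, at the underside, z up. Two legs 150 mm long, 14 mm wide: one along -x (outer face y = 0), one along +y (outer face x = 0). A 12 mm brace bar joins the leg ends. Seated in the corner, its axes and origin match the frame's, 9 mm higher.
- square_grip (a point): Middle of the square's brace bar, at half its height: (-71, 71, 11) mm in the square's frame. The bar runs along (1, 1, 0) of the square's frame; grip it across, along (-1, 1, 0). Over 70 mm of free space lie between the bar and the inside of the right angle.
- tray: Bystander: steel tray on edge in the rack's +y slot, 160 x 12 x 100 mm; origin at the centre of its lower edge.
- trivet: Bystander: cork trivet on edge in the rack's -y slot, 150 x 12 x 95 mm; origin at the centre of its lower edge.
- mug: Bystander: white mug, 80 mm wide, 90 mm high; origin at the centre of its underside.
- jar: Bystander: glass jar with a lid, 70 mm wide, 100 mm high; origin at the centre of its underside.
- sauce: Bystander: amber glass sauce bottle, 60 mm wide, 180 mm high; origin at the centre of its underside.
- driver: Bystander: screwdriver lying on the counter near the robot.
- spoon: Bystander: spoon lying on the counter near the robot.

How it is judged (in metres and radians):
On the way, in this order (a step that is already met when the one before it is completed fails the run):
1. the chopping board stands upright in the middle slot of the rack, let go (angle between board's own z axis and vertical below 0.17 rad and angle between the x axis of board and the x axis of rack_slot, either way round below 0.17 rad and z of board in the frame of rack_slot between -0.006 and 0.006 m and y of board in the frame of rack_slot between -0.012 and 0.012 m and x of board in the frame of rack_slot between -0.04 and 0.04 m and contact force between the fingers and board below 0.1 N and linear speed of board below 0.03 m/s), for 0.2 s.
2. the square is gripped and pressed home in the corner of the frame (x of square in the frame of frame between -0.003 and 0.003 m and y of square in the frame of frame between -0.003 and 0.003 m and z of square in the frame of frame between 0.005 and 0.013 m and angle between square's own z axis and vertical below 0.06 rad and angle between the x axis of square and the x axis of frame, either way round below 0.03 rad and contact force between square and plate above 1.5 N and contact force between square and stud above 1.5 N and contact force between the fingers and square above 2 N), for 0.4 s.
At the end, for the whole second after the job is handed in: Board on its long edge on the middle slot's floor, within 12 mm of its middle plane, 40 mm of its centre lengthwise, 0.17 rad of upright, let go. Square flat on the panel, gripped, corner within 3 mm of both battens, aligned within 0.03 rad, pressing on each with over 1.5 N (all of step 1 and all of step 2); the arm keeps its last pose, push and grip.
It fails at once if a bystander was moved by more than 30 mm (distance of any of tray, trivet, mug, jar, sauce, driver, spoon from where it was at the start of the episode above 0.03 m).
It also fails if it takes over 72 s, if anything falls off the work surface, if the arm or the gripper's body presses on something with over 40 N, if the wrist force passes 120 N, or if a joint passes its speed limit or range.

### The arm

A 6-joint arm with a two-finger parallel gripper is mounted at the origin on the work surface. World frame = base frame: x ahead of the robot, y to its left, z up, the work surface at z = 0. Lengths are in mm, angles in rad, forces in N, time in s.
With the tool pointing down it reaches from about 400 to 925 mm from the base axis. Payload 12.5 kg.
Tool frame: the origin (TCP) lies on the centre line of the jaws, within the pads' length; the fingertips stand 14 mm ahead of it and the grasp point (between the pads) lies 5 mm behind it; z points along the fingers, y is the direction in which the jaws open and shut (so a half turn about z gives the same grasp; the last joint's range is limited). The gripper opens to 95 mm and grips with 3 to 60 N. Pads are 20 mm wide; open, the fingers measure 119 mm over their backs; the gripper's body (75 mm by 180 mm) begins 59 mm behind the grasp point.
Start: joints at [1.169, 0.491, 1.559, -0, 1.092, -0.106], TCP at [182.175, 597.881, 190.161] pointing down, gripper open.
Joint ranges: [-3.1, 3.1], [-0.84, 2.19], [0.05, 2.79], [-1.13, 4.28], [0.06, 2.93], [-2.69, 2.69]. Speed limits (rad/s): [2.22, 2.22, 2.79, 3.14, 3.14, 3.14].

### API

Orientations are given as [roll, pitch, yaw] about the fixed x, y, z axes, in that order (R = Rz(yaw) Ry(pitch) Rx(roll)).
In Python, from cell import * gives the robot as it stands.
- The arm moves only by the tool play_rows, never from a script. Its argument "moves" is a list of rows, each a list of 7 numbers: the shift along the tool's x, y, z in m, then the turn, a rotation vector about the tool's x, y, z in rad, then the opening in per cent of the stroke, from 0 (shut) to 100 (fully open). In form: [[tx, ty, tz, ax, ay, az, claw], ...]. A call has 1 to 8 rows; each row shifts and turns the pose as measured when the row begins, along the tool's axes as they then stand; what a row does not reach is not made up. A row lasts 1/10 s, in which the tool goes at most 50 mm and 8.59 degrees, less where a joint would pass 70% of its speed; a pose out of reach is approached as far as the arm can. A call is refused whole if a number of a shift passes 0.05 or a number of a turn 0.15, either way. A call with a gripper value outside its range is refused whole. The fingers move at their own pace and stop on an object; the grip force is fixed at half the most. Time passes only in rows, so rows that do not move let the fingers close. It gives the time, the measured TCP pose, the force and the opening at its end, in the units of the state.
- state(): the state, without advancing time (a new reading comes with each control period).
- read_camera(name): name is "scene" or "top" or "wrist"; returns a dict with "img" (420x560x3 uint8, red, green, blue), "fx", "fy", "cx", "cy" (pixels), "k1" (the pictures are not rectified: a ray, as slopes to the right and down, at radius r is drawn at 1 + k1 r^2 times it, then the intrinsics apply), "R" (3x3) and "t" (3): a world point X has camera coordinates R X + t. Camera axes: x right, y down, z forward; pixel columns grow to the right and rows downward; lengths in mm; the calibration is good to about 2 mm. A picture is of the moment at which its call begins. There is no depth.
- job_done(): hands the job in, once; it reports no verdict.
The state is a dict: "t": time; "joints": joint angles; "qvel": joint speeds; "tau": joint torques, N m; "eef_pos": TCP position; "tcp_rot": TCP orientation; "ft_force": force on the tool from outside, world axes, zero at the start; "moment": the same for the moment, N m; "opening": opening from 0.0 (shut) to 1.0 (fully open).
Only numpy, scipy, OpenCV 4.12 (cv2) and the standard library are available. Lean on these libraries where they do the work, as an engineer would, in place of code of your own. Each camera call takes 0.05 s, during which the arm holds its last target.

## Working session

There is one attempt and no reset: what is moved stays moved. The work goes in short steps, Python scripts to look and compute and a tool call to move; the robot and the scene stay as the last step left them, time stands still between calls to the robot, and variables do not carry over. Pictures are saved under pics/ and viewed, and the job is handed in when it is done.

Besides the shell and the picture viewer there is one more tool, called as a command line: name --pt "numbers of a row" for each row, then --argument value for the rest. play_rows: Moves the arm, as the interface text tells. Its arguments: {"type":"object","properties":{"moves":{"type":"array"}},"required":["moves"]}

```bash
ls; mkdir -p pics; python3 - <<'E'
from cell import *
import cv2
print(state())
for n in ("scene","top","wrist"):
    c=read_camera(n); cv2.imwrite(f"pics/{n}0.png",c["img"][:,:,::-1])
    print(n,{k:c[k] for k in c if k!="img"})
E
```

```text
pics
{'t': 0.0, 'joints': array([ 1.16939903e+00,  4.91564391e-01,  1.55944910e+00,  9.12551042e-06,
        1.09168164e+00, -1.05583641e-01]), 'qvel': array([-0.00017669, -0.000516  , -0.00024634,  0.00056163,  0.00018866,
        0.0006992 ]), 'tau': array([-3.99230965e-03, -6.12635350e+01, -2.58185613e+01,  6.91555836e-02,
        4.80970333e-02, -8.15076237e-05]), 'eef_pos': array([182.06080319, 597.61789658, 189.55887869]), 'tcp_rot': array([-3.14049718e+00, -1.24234992e-04,  2.84577472e+00]), 'ft_force': array([1.30856941, 0.8808445 , 0.25348874]), 'moment': array([-0.04343469, -0.0083542 , -0.00353779]), 'opening': 0.9992495786176719}
scene {'fx': 524.3910287244048, 'fy': 524.3910287244048, 'cx': 276.4860112440358, 'cy': 203.0184065584088, 'k1': -0.05133466971506154, 'R': array([[-0.87882048,  0.47687346,  0.01631769],
       [ 0.34706708,  0.66232312, -0.66398233],
       [-0.32744313, -0.57785794, -0.7475702 ]]), 't': array([ 444.81515835, -212.57064553, 1405.02359198])}
top {'fx': 448.8536178408434, 'fy': 448.8536178408434, 'cx': 283.023561981522, 'cy': 207.96369952898303, 'k1': -0.14384558916089726, 'R': array([[-1.21517678e-03, -9.99998723e-01, -1.03824375e-03],
       [-9.69121605e-01,  1.43366513e-03, -2.46579112e-01],
       [ 2.46580286e-01,  7.06547237e-04, -9.69122110e-01]]), 't': array([  65.74079489,  555.48141131, 1001.21906688])}
wrist {'fx': 305.46578025450094, 'fy': 305.46578025450094, 'cx': 278.9816638533775, 'cy': 210.02146838732403, 'k1': -0.03427591355804449, 'R': array([[ 2.91726789e-01,  9.56501215e-01, -9.51893690e-04],
       [ 9.20428225e-01, -2.80453750e-01,  2.72318889e-01],
       [ 2.60206386e-01, -8.03188649e-02, -9.62206587e-01]]), 't': array([-625.72733856,  -31.38064181,  392.39984965])}
```

View pics/scene0.png

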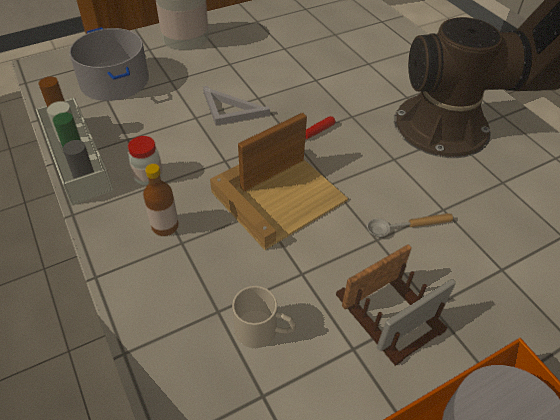

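View pics/top0.png

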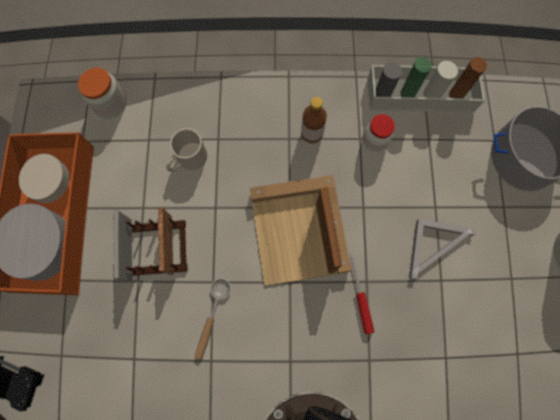

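View pics/wrist0.png

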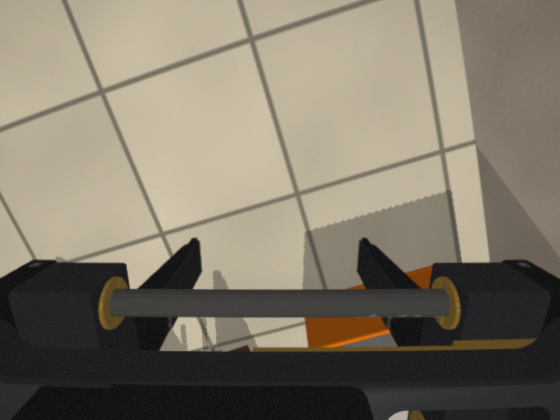

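The scene view shows the board in the frame (about (272,150)), square at (235,108), and rack at (395,305). The top view shows the same things at (330,230), (440,248) and (150,245). Next I'll zoom in on the key parts.

```bash
cat > h.py <<'E'
import numpy as np, cv2
def K(c): return np.array([[c["fx"],0,c["cx"]],[0,c["fy"],c["cy"]],[0,0,1]])
def ray(c,uv):
    # invert x_d = x(1+k1 r^2)
    p=cv2.undistortPoints(np.array(uv,float).reshape(-1,1,2),K(c),np.array([c["k1"],0,0,0.]))[:,0]
    d=np.c_[p,np.ones(len(p))]@c["R"]; return -c["R"].T@c["t"],d
def onz(c,uv,z):
    o,d=ray(c,uv); s=(z-o[2])/d[:,2]; return o+d*s[:,None]
def proj(c,X):
    rv=cv2.Rodrigues(c["R"])[0]
    return cv2.projectPoints(np.array(X,float).reshape(-1,1,3),rv,c["t"].astype(float),K(c),np.array([c["k1"],0,0,0.]))[0][:,0]
def crop(c,x0,y0,x1,y1,s,fn):
    im=c["img"][y0:y1,x0:x1,::-1]; im=cv2.resize(im,None,fx=s,fy=s,interpolation=cv2.INTER_CUBIC); cv2.imwrite(fn,im)
E
python3 - <<'E'
from cell import *; from h import *
import pickle
c=read_camera("top"); s=read_camera("scene"); pickle.dump((c,s),open("v0.pkl","wb"))
crop(c,240,165,365,295,5,"pics/a1.png"); crop(c,100,200,200,285,7,"pics/a2.png"); crop(c,400,205,485,290,7,"pics/a3.png")
crop(s,200,105,355,255,4,"pics/a4.png"); crop(s,330,235,465,370,4,"pics/a5.png")
E
```

```text
(no output)
```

View pics/a1.png

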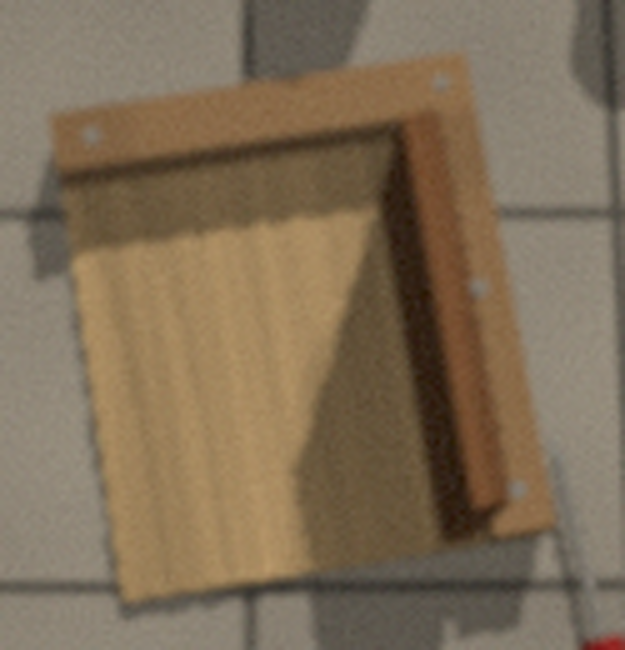

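View pics/a2.png

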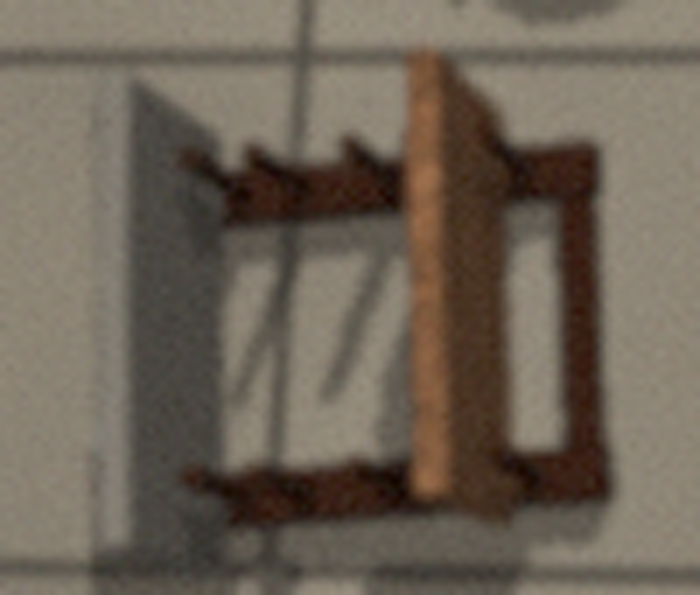

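View pics/a3.png

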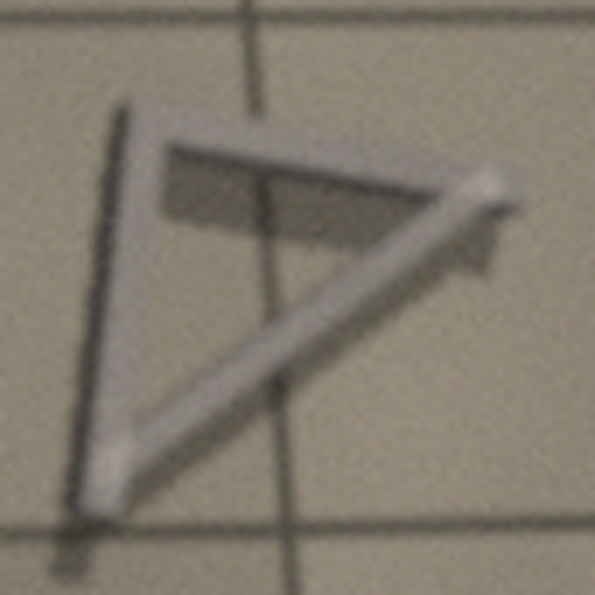

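View pics/a4.png

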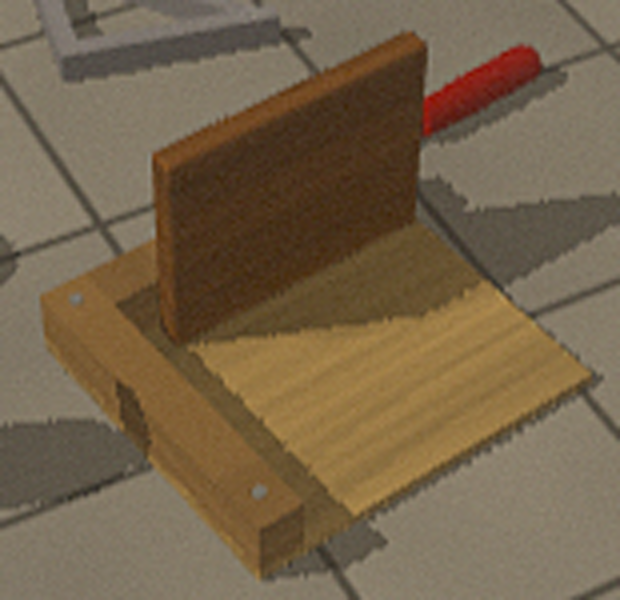

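View pics/a5.png

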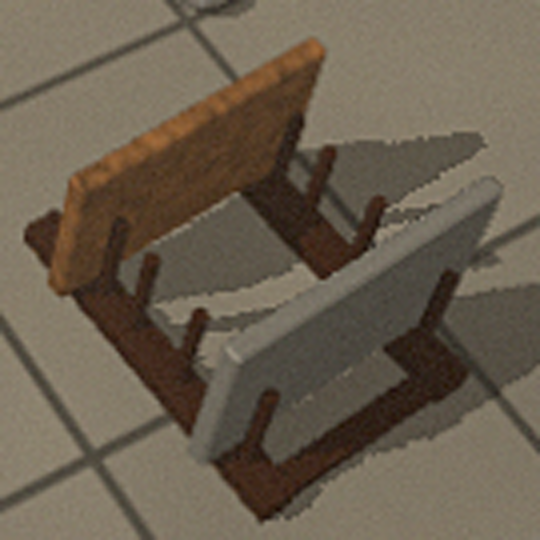

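```bash
python3 - <<'E'
import pickle; from h import *
np.set_printoptions(suppress=True,precision=1)
c,s=pickle.load(open("v0.pkl","rb"))
def P(cam,l,off,sc,z): return onz(cam,np.array([[ (u+.5)/sc-.5+off[0],(v+.5)/sc-.5+off[1]] for u,v in l]),z)
def ang(a,b): return np.arctan2(b[1]-a[1],b[0]-a[0])
T=(240,165)
b=P(c,[(403,115),(437,111),(470,510),(506,503)],T,5,149); print("board top corners",b,b.mean(0))
print("ang",ang(b[2],b[0]),ang(b[3],b[1]),"widths",np.linalg.norm(b[0]-b[1]),np.linalg.norm(b[2]-b[0]))
f=P(c,[(52,115),(465,54),(553,528)],T,5,45); print("frame outer",f,"yaw y-axis",ang(f[1],f[0])-np.pi/2,"x",ang(f[2],f[1]),np.linalg.norm(f[0]-f[1]),np.linalg.norm(f[2]-f[1]))
p=P(c,[(492,535),(60,175),(124,605)],T,5,9); print("panel",p)
q=P(c,[(128,100),(525,195),(90,515)],(400,205),7,22); print("square outer",q,ang(q[1],q[0]),ang(q[0],q[2])+np.pi/2+np.pi, np.linalg.norm(q[1]-q[0]),np.linalg.norm(q[2]-q[0]))
t=P(c,[(105,75),(132,75),(105,560)],(100,200),7,115);print("tray",t)
r=P(c,[(598,145),(608,497),(230,222),(232,522)],(100,200),7,15);print("rack",r)
# scene
S=(200,105)
b2=P(s,[(153,153),(172,167),(410,33),(428,45)],S,4,149); print("scene board top",b2,b2.mean(0),ang(b2[0],b2[2]),ang(b2[1],b2[3]))
f2=P(s,[(40,297),(262,530),(303,503)],S,4,45); print("scene frame outer, (far-right, far-left, near-left)",f2)
r2=P(s,[(255,522),(465,375),(25,235)],(330,235),4,np.array([0,15,15])); print("rack scene",r2)
pegs=P(s,[(152,258),(200,312),(327,152),(375,200),(120,220),(270,393),(295,117),(452,275)],(330,235),4,60);print("pegs scene z60",pegs)
E
```

```text
board top corners [[582.1 -18.1 149. ]
 [584.  -33.3 149. ]
 [405.7 -43.2 149. ]
 [408.6 -58.8 149. ]] [495.1 -38.3 149. ]
ang 0.14132282163650875 0.14385959511776847 widths 15.375263782027956 178.2413091036771
frame outer [[613.9 146.6  45. ]
 [645.5 -58.7  45. ]
 [409.2 -94.2  45. ]] yaw y-axis 0.15232490920680442 x 0.14888994180236764 207.7876776286978 238.8649551008889
panel [[410.  -69.4   9. ]
 [593.  144.8   9. ]
 [376.4 110.5   9. ]]
square outer [[ 538.9 -273.7   22. ]
 [ 503.1 -419.5   22. ]
 [ 390.8 -250.    22. ]] 1.329775950592696 7.695533275540539 150.17736860402775 150.03022228076534
tray [[539.  457.2 115. ]
 [539.  447.8 115. ]
 [378.5 443.8 115. ]]
rack [[537.9 311.3  15. ]
 [411.6 301.7  15. ]
 [509.3 444.9  15. ]
 [401.4 436.3  15. ]]
scene board top [[586.1 -30.8 149. ]
 [581.9 -16.2 149. ]
 [412.5 -55.4 149. ]
 [408.9 -41.4 149. ]] [497.4 -36.  149. ] -3.001248622027629 -2.9968481677533507
scene frame outer, (far-right, far-left, near-left) [[649.1 -57.   45. ]
 [615.2 150.1  45. ]
 [587.9 144.3  45. ]]
rack scene [[529.4 489.7   0. ]
 [403.7 482.2  15. ]
 [546.2 318.6  15. ]]
pegs scene z60 [[519.8 378.4  60. ]
 [516.8 412.2  60. ]
 [410.4 369.8  60. ]
 [407.1 402.6  60. ]
 [521.3 354.2  60. ]
 [513.3 460.4  60. ]
 [411.5 345.8  60. ]
 [401.4 452.3  60. ]]
```

```bash
python3 - <<'E'
import pickle; from h import *
np.set_printoptions(suppress=True,precision=1)
c,s=pickle.load(open("v0.pkl","rb"))
def px(l,off,sc): return np.array([[(u+.5)/sc-.5+off[0],(v+.5)/sc-.5+off[1]] for u,v in l])
def tri(a,b):
    o1,d1=ray(c,a);o2,d2=ray(s,b);out=[]
    for x,y in zip(d1,d2):
        A=np.c_[x,-y];k=np.linalg.lstsq(A,o2-o1,rcond=None)[0]
        p=o1+k[0]*x;q=o2+k[1]*y;out.append(np.r_[(p+q)/2,np.linalg.norm(p-q)])
    return np.array(out)
a=px([(345,142),(250,152),(362,465),(268,472),(185,155),(187,475)],(100,200),7)
b=px([(152,258),(200,312),(327,152),(375,200),(270,393),(452,275)],(330,235),4)
print("pegs",tri(a,b))
print("board corners",tri(px([(403,115),(437,111),(470,510),(506,503)],(240,165),5),px([(172,167),(153,153),(428,45),(410,33)],(200,105),4)))
# rack predicted overlay
r=px([(598,145),(608,497)],(100,200),7)
for ctr,yaw in [((461.5,390),0.075)]:
    ca,sa=np.cos(yaw),np.sin(yaw)
    L=[]
    for z in (15,60,75):
        for x in (-55,55):
            for y in (-17,17): L.append([ctr[0]+ca*x-sa*y,ctr[1]+sa*x+ca*y,z])
    for n,cam,off,sc in (("t",c,(100,200),7),("s",s,(330,235),4)):
        im=cv2.imread("pics/a2.png" if n=="t" else "pics/a5.png")
        for i,(u,v) in enumerate(proj(cam,L)):
            cv2.circle(im,(int((u-off[0]+.5)*sc-.5),int((v-off[1]+.5)*sc-.5)),3,[(0,0,255),(0,255,0),(255,0,0)][i//4],-1)
        cv2.imwrite(f"pics/o_{n}.png",im)
E
```

```text
pegs [[526.1 385.2  74.4   1.8]
 [522.8 418.4  74.    2.2]
 [415.8 374.   69.2   0.5]
 [412.9 406.4  69.4   0.1]
 [518.7 454.2  58.3  16.8]
 [407.  445.7  57.7  17.8]]
board corners [[581.9 -17.8 148.    1.3]
 [584.8 -33.6 146.3   0. ]
 [406.5 -43.9 146.1   1.3]
 [409.4 -59.6 144.7   0.8]]
```

View pics/o_t.png

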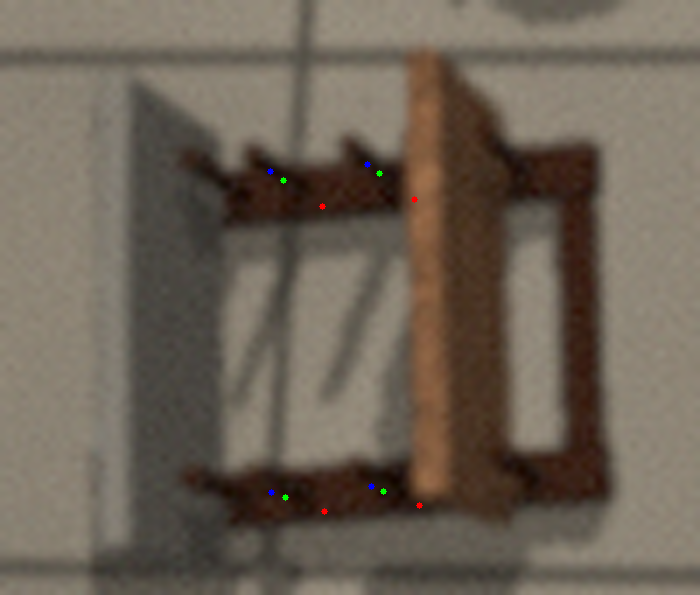

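View pics/o_s.png

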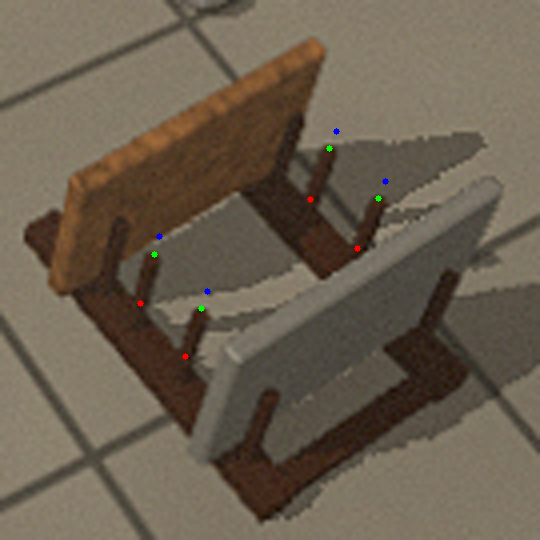

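```bash
cat > plan.py <<'E'
import sys; from cell import *; from h import *
from scipy.spatial.transform import Rotation as Ro
# plan.py x y z psi [nmax step mm]
def plan(tgt,psi,step=45,state_=None):
    st=state_ or state(); p=np.array(st["eef_pos"]);R=Ro.from_euler("xyz",st["tcp_rot"])
    G=Ro.from_euler("xyz",[np.pi,0,psi]); tgt=np.array(tgt,float)
    rv=(R.inv()*G).as_rotvec(); n=int(max(np.ceil(np.linalg.norm(tgt-p)/step),np.ceil(np.linalg.norm(rv)/.14),1))
    d=(tgt-p)/n/1000
    for i in range(n):
        Ri=R*Ro.from_rotvec(rv*i/n); print(np.round(np.r_[Ri.inv().apply(d),rv/n],4).tolist())
    print("q1-6",np.round(st["joints"],2),"pos",p.round(1),"rot",np.round(st["tcp_rot"],4),"open",round(st["opening"],3),"F",st["ft_force"].round(1),"t",round(st["t"],2))
if __name__=="__main__":
    a=[float(x) for x in sys.argv[1:]]; plan(a[:3],a[3],*(a[4:5]))
E
python3 - <<'E'
from cell import *; from h import *
from scipy.spatial.transform import Rotation as Ro
c=read_camera("wrist"); st=state(); R=Ro.from_euler("xyz",st["tcp_rot"]).as_matrix()
o=-c["R"].T@c["t"]; print("cam in tool",R.T@(o-st["eef_pos"]),"axis",R.T@c["R"][2],R.T@c["R"][0])
E
python3 plan.py 500 396 260 3.227
```

```text
cam in tool [  76.49708685    1.15062109 -195.79367932] axis [-2.72402481e-01 -1.94982557e-04  9.62183377e-01] [-2.03317677e-04  9.99999969e-01  1.45084933e-04]
[-0.0403, -0.0112, -0.0078, -0.0, -0.0, -0.0424]
[-0.0398, -0.0129, -0.0078, -0.0, -0.0, -0.0424]
[-0.0392, -0.0145, -0.0078, -0.0, -0.0, -0.0424]
[-0.0386, -0.0162, -0.0078, -0.0, -0.0, -0.0424]
[-0.0379, -0.0178, -0.0078, -0.0, -0.0, -0.0424]
[-0.0371, -0.0194, -0.0078, -0.0, -0.0, -0.0424]
[-0.0362, -0.0209, -0.0078, -0.0, -0.0, -0.0424]
[-0.0353, -0.0224, -0.0078, -0.0, -0.0, -0.0424]
[-0.0343, -0.0239, -0.0078, -0.0, -0.0, -0.0424]
q1-6 [ 1.17  0.49  1.56  0.    1.09 -0.11] pos [182.1 597.8 190. ] rot [-3.1413 -0.      2.8458] open 1.003 F [-0.9 -0.2  0.3] t 0.3
```

play_rows --pt "-0.04 -0.011 -0.008 0 0 -0.042 100" --pt "-0.04 -0.013 -0.008 0 0 -0.042 100" --pt "-0.039 -0.0145 -0.008 0 0 -0.042 100" --pt "-0.039 -0.016 -0.008 0 0 -0.042 100" --pt "-0.038 -0.018 -0.008 0 0 -0.042 100" --pt "-0.037 -0.019 -0.008 0 0 -0.042 100" --pt "-0.036 -0.021 -0.008 0 0 -0.042 100" --pt "-0.035 -0.022 -0.008 0 0 -0.042 100"

```text
t: 1.1
eef_pos: [470.7, 416.3, 254.7]
tcp_rot: [-3.14, -0.002, -3.08]
ft_force: [0.7, -0.4, 0.3]
opening: 0.998
```

```bash
python3 plan.py 470 396 260 3.227; python3 - <<'E'
from cell import *; from h import *; import pickle
c=read_camera("wrist"); pickle.dump(c,open("w1.pkl","wb")); cv2.imwrite("pics/w1.png",c["img"][:,:,::-1])
E
```

```text
[0.002, -0.0202, -0.0052, -0.0018, -0.002, -0.0243]
q1-6 [ 0.62  0.44  1.46 -0.    1.24 -1.01] pos [470.7 416.3 254.7] rot [-3.1398e+00 -2.0000e-03 -3.0805e+00] open 0.998 F [ 0.7 -0.4  0.3] t 1.1
```

View pics/w1.png

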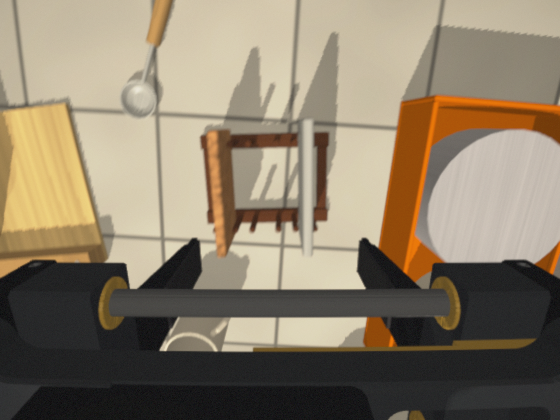

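The wrist view shows the rack at (265,180), with the trivet on the left, the tray on the right and the peg tips visible. I'll zoom in on it.

```bash
python3 - <<'E'
from h import *; import pickle
c=pickle.load(open("w1.pkl","rb")); crop(c,190,110,345,265,5,"pics/w1z.png")
im=cv2.imread("pics/w1z.png")
for k in range(0,155,20):
    cv2.line(im,(k*5,0),(k*5,6),(0,0,255),1);cv2.line(im,(0,k*5),(6,k*5),(0,0,255),1)
cv2.imwrite("pics/w1z.png",im[:600,:])
E
```

```text
(no output)
```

View pics/w1z.png

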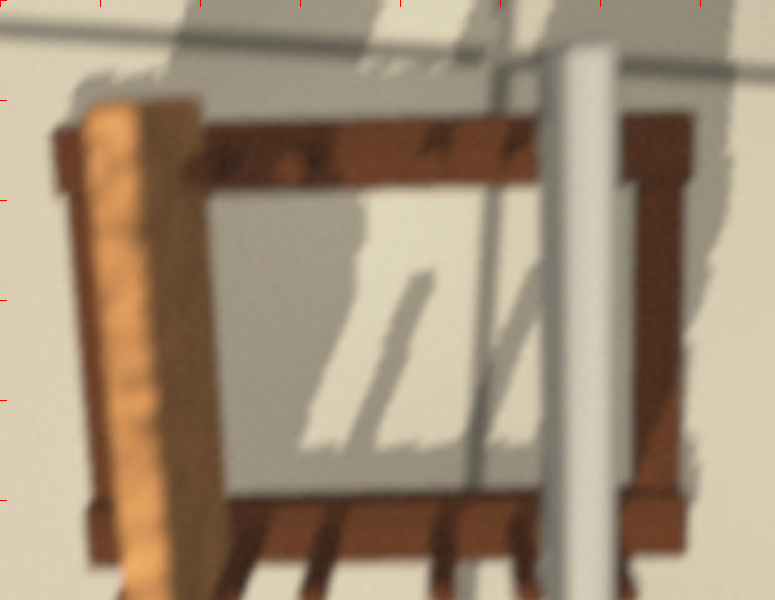

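```bash
python3 - <<'E'
from h import *; import pickle
np.set_printoptions(suppress=True,precision=1)
c=pickle.load(open("w1.pkl","rb")); t,s=pickle.load(open("v0.pkl","rb"))
def P(cam,l,off,sc,z): return onz(cam,np.array([[ (u+.5)/sc-.5+off[0],(v+.5)/sc-.5+off[1]] for u,v in l]),z)
r=P(c,[(52,130),(692,112),(90,567),(685,552)],(190,110),5,15); print("wrist",r,r.mean(0))
print("x dir",np.arctan2(*(r[2]-r[0])[[1,0]]),np.arctan2(*(r[3]-r[1])[[1,0]]),"y",np.arctan2(*(r[1]-r[0])[[1,0]])-np.pi/2,np.arctan2(*(r[3]-r[2])[[1,0]])-np.pi/2)
# top: peg tips z75, peg bases
print("top pegs75",P(t,[(345,142),(250,152),(362,465),(268,472)],(100,200),7,75).mean(0))
print("scene pegs75",P(s,[(152,258),(200,312),(327,152),(375,200)],(330,235),4,75).mean(0))
print("top tray right wall", P(t,[(132,80),(132,545)],(100,200),7,115))
E
```

```text
wrist [[416.6 303.3  15. ]
 [401.1 480.7  15. ]
 [544.2 313.8  15. ]
 [528.5 491.8  15. ]] [472.6 397.4  15. ]
x dir 0.08221816734777952 0.08675734586511252 y 0.08752802480816779 0.08804947750237391
top pegs75 [468.6 395.4  75. ]
scene pegs75 [471.8 397.   75. ]
top tray right wall [[537.3 447.7 115. ]
 [383.5 435.1 115. ]]
```

```bash
python3 plan.py 496 -37 240 3.287 48
```

```text
[0.0007, -0.0451, 0.0017, -0.0002, 0.0001, -0.0084]
[0.0011, -0.0451, 0.0017, -0.0002, 0.0001, -0.0084]
[0.0015, -0.0451, 0.0017, -0.0002, 0.0001, -0.0084]
[0.0019, -0.0451, 0.0016, -0.0002, 0.0001, -0.0084]
[0.0023, -0.045, 0.0016, -0.0002, 0.0001, -0.0084]
[0.0026, -0.045, 0.0016, -0.0002, 0.0001, -0.0084]
[0.003, -0.045, 0.0016, -0.0002, 0.0001, -0.0084]
[0.0034, -0.045, 0.0016, -0.0002, 0.0001, -0.0084]
[0.0038, -0.0449, 0.0016, -0.0002, 0.0001, -0.0084]
[0.0042, -0.0449, 0.0016, -0.0002, 0.0001, -0.0084]
q1-6 [ 0.61  0.44  1.46 -0.    1.24 -1.02] pos [475.9 413.5 255.8] rot [-3.1395e+00  1.1000e-03 -3.0805e+00] open 1.0 F [ 1.4 -3.3  0.7] t 1.15
```

play_rows --pt "0.001 -0.045 0.0017 0 0 -0.0084 100" --pt "0.001 -0.045 0.0017 0 0 -0.0084 100" --pt "0.0015 -0.045 0.0017 0 0 -0.0084 100" --pt "0.002 -0.045 0.0016 0 0 -0.0084 100" --pt "0.0023 -0.045 0.0016 0 0 -0.0084 100" --pt "0.0026 -0.045 0.0016 0 0 -0.0084 100" --pt "0.003 -0.045 0.0016 0 0 -0.0084 100" --pt "0.0034 -0.045 0.0016 0 0 -0.0084 100"

```text
t: 1.95
eef_pos: [493.1, 43.0, 242.1]
tcp_rot: [-3.14, 0.003, -3.008]
ft_force: [0.2, -0.1, -0.2]
opening: 1.003
```

play_rows --pt "0.004 -0.045 0.0016 0 0 -0.0084 100" --pt "0.004 -0.045 0.0016 0 0 -0.0084 100" --pt "0 0 0 0 0 0 100"

```text
t: 2.25
eef_pos: [497.1, -55.2, 239.0]
tcp_rot: [-3.139, 0.004, -2.995]
ft_force: [-0.2, -0.3, -0.1]
opening: 1.0
```

```bash
python3 plan.py 496 -37 131 3.287 48;  python3 - <<'E'
from cell import *; from h import *; import pickle
c=read_camera("wrist"); pickle.dump(c,open("w2.pkl","wb")); cv2.imwrite("pics/w2.png",c["img"][:,:,::-1])
E
```

```text
[-0.0004, 0.0061, 0.036, -0.0009, 0.0012, 0.0004]
[-0.0004, 0.0061, 0.036, -0.0009, 0.0012, 0.0004]
[-0.0005, 0.0061, 0.036, -0.0009, 0.0012, 0.0004]
q1-6 [-0.24  0.26  1.79 -0.    1.08 -1.96] pos [497.1 -55.2 239. ] rot [-3.139   0.0036 -2.995 ] open 1.0 F [-0.2 -0.3 -0.1] t 2.25
```

View pics/w2.png

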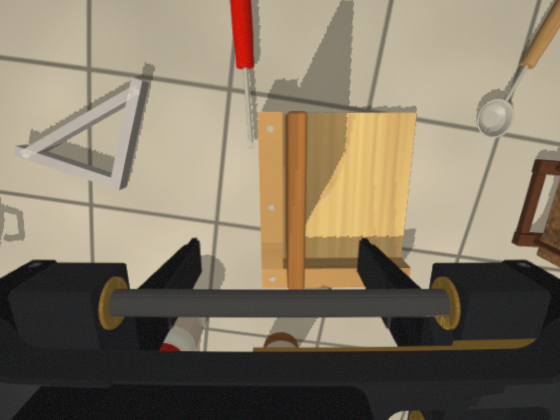

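```bash
python3 - <<'E'
from h import *; import pickle
c=pickle.load(open("w2.pkl","rb")); crop(c,250,100,420,250,4,"pics/w2z.png"); crop(c,10,70,155,200,5,"pics/w2y.png");crop(c,250,215,420,300,4,"pics/w2x.png")
E
```

```text
(no output)
```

View pics/w2z.png

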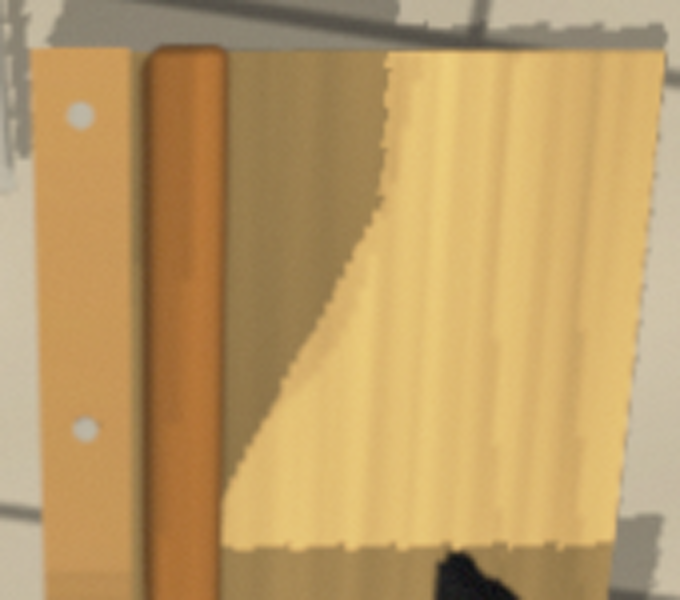

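View pics/w2x.png

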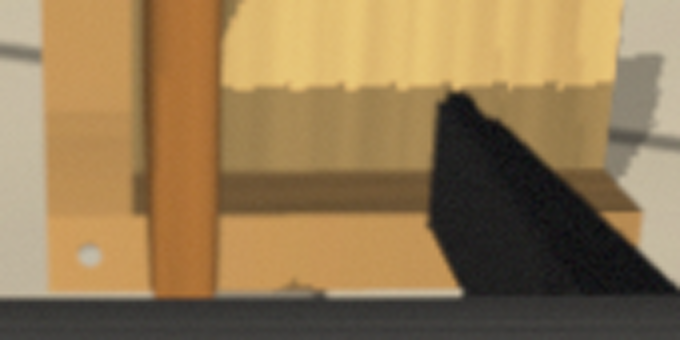

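View pics/w2y.png

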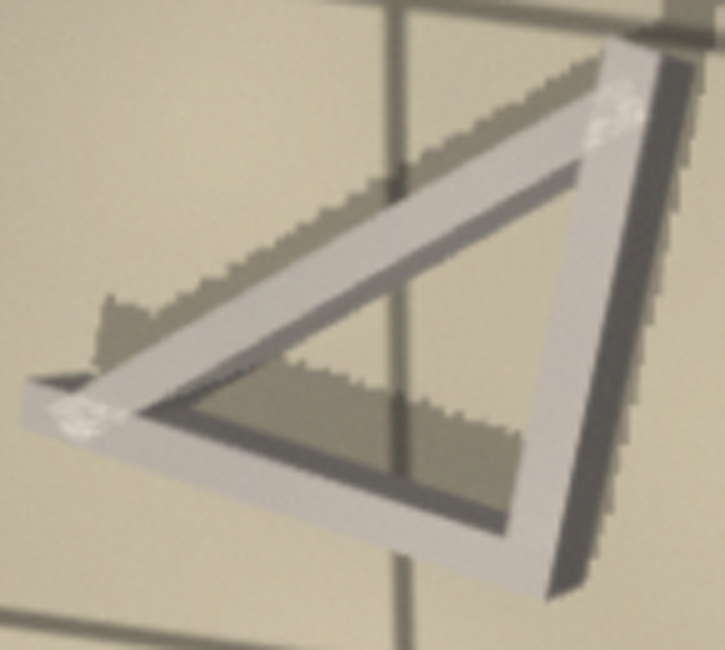

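```bash
python3 - <<'E'
from h import *; import pickle
np.set_printoptions(suppress=True,precision=1)
c=pickle.load(open("w2.pkl","rb"))
def P(l,off,sc,z): return onz(c,np.array([[ (u+.5)/sc-.5+off[0],(v+.5)/sc-.5+off[1]] for u,v in l]),z)
A=lambda a,b:np.arctan2(b[1]-a[1],b[0]-a[0])
b=P([(147,50),(228,50),(148,570),(218,570)],(250,100),4,149);print("board",b,A(b[0],b[2]),A(b[1],b[3]),"mid line",(b[0]+b[1])/2,(b[2]+b[3])/2)
f=P([(130,48),(132.5,570)],(250,100),4,45);g=P([(135,213),(640,210)],(250,215),4,45)
yx=A(f[0],f[1]);yy=A(g[0],g[1])-np.pi/2
print("stud in",f,yx,"plate in",g,yy)
# intersection
l1=np.cross([*f[0][:2],1],[*f[1][:2],1]);l2=np.cross([*g[0][:2],1],[*g[1][:2],1]);i=np.cross(l1,l2);print("corner",i[:2]/i[2])
q=P([(547,600),(660,52),(20,425)],(10,70),5,22);print("square",q,"yaw from y leg",A(q[0],q[1])-np.pi/2,"from -x leg",A(q[2],q[0]),np.linalg.norm(q[1]-q[0]),np.linalg.norm(q[2]-q[0]))
E
```

```text
board [[411.2 -60.5 149. ]
 [408.5 -42.6 149. ]
 [534.2 -41.3 149. ]
 [531.7 -23.9 149. ]] 0.15486745608840863 0.15054680907489318 mid line [409.8 -51.5 149. ] [532.9 -32.6 149. ]
stud in [[407.8 -64.1  45. ]
 [576.2 -37.9  45. ]] 0.1541268211396496 plate in [[614.5 -31.2  45. ]
 [587.7 145.1  45. ]] 0.15098620043742583
corner [614.7 -31.9]
square [[ 541.7 -273.7   22. ]
 [ 394.  -246.2   22. ]
 [ 513.3 -421.7   22. ]] yaw from y leg 1.386855330689166 from -x leg 1.3813402071487257 150.20720909976237 150.62858802301238
```

```bash
python3 plan.py 498.5 -38 131 3.294 40
```

```text
[-0.0011, 0.005, 0.036, -0.0007, 0.0012, -0.0019]
[-0.0012, 0.005, 0.036, -0.0007, 0.0012, -0.0019]
[-0.0013, 0.005, 0.036, -0.0007, 0.0012, -0.0019]
q1-6 [-0.24  0.26  1.79 -0.    1.09 -1.96] pos [496.9 -53.3 239.1] rot [-3.1396  0.0036 -2.9948] open 1.0 F [ 0.7 -0.1  0.3] t 2.3
```

play_rows --pt "-0.0035 0.015 0.02 0 0.003 -0.006 100" --pt "0 0 0.02 0 0 0 100" --pt "0 0 0 0 0 0 100"

```text
t: 2.6
eef_pos: [498.4, -36.1, 198.8]
tcp_rot: [-3.14, 0.002, -2.99]
ft_force: [0.5, 1.2, 0.5]
opening: 1.001
```

```bash
python3 plan.py 498.5 -38 131 3.294 20
```

```text
[0.0001, -0.0004, 0.0169, -0.0005, 0.0005, -0.0002]
[0.0001, -0.0004, 0.0169, -0.0005, 0.0005, -0.0002]
[0.0001, -0.0005, 0.0169, -0.0005, 0.0005, -0.0002]
[0.0, -0.0005, 0.0169, -0.0005, 0.0005, -0.0002]
q1-6 [-0.2   0.3   1.85 -0.    0.99 -1.93] pos [498.4 -36.1 198.8] rot [-3.1396e+00  2.1000e-03 -2.9899e+00] open 1.001 F [0.5 1.2 0.5] t 2.6
```

play_rows --pt "0 -0.0005 0.017 0 0 0 100" --pt "0 -0.0005 0.017 0 0 0 100" --pt "0 -0.0005 0.017 0 0 0 100" --pt "0 0 0.017 0 0 0 100" --pt "0 0 0 0 0 0 100"

```text
t: 3.1
eef_pos: [500.6, -33.5, 133.0]
tcp_rot: [-3.139, 0.006, -2.985]
ft_force: [0.1, 0.7, 0.7]
opening: 0.999
```

play_rows --pt "0 0 0 0 0 0 14" --pt "0 0 0 0 0 0 14" --pt "0 0 0 0 0 0 14" --pt "0 0 0 0 0 0 10" --pt "0 0 0 0 0 0 10" --pt "0 0 0 0 0 0 10"

```text
t: 3.7
eef_pos: [502.4, -32.6, 137.4]
tcp_rot: [-3.137, 0.011, -2.984]
ft_force: [-0.4, -0.2, -0.1]
opening: 0.551
```

play_rows --pt "0 0 0 0 0 0 0" --pt "0 0 0 0 0 0 0" --pt "0 0 0 0 0 0 0" --pt "0 0 0 0 0 0 0"

```text
t: 4.1
eef_pos: [502.3, -32.7, 137.5]
tcp_rot: [-3.137, 0.011, -2.984]
ft_force: [0.4, 0.2, -0.0]
opening: 0.217
```

play_rows --pt "0 0 0 0 0 0 0" --pt "0 0 0 0 0 0 0" --pt "0 0 0 0 0 0 0"

```text
t: 4.4
eef_pos: [502.3, -32.7, 137.4]
tcp_rot: [-3.137, 0.011, -2.984]
ft_force: [-0.0, -0.2, 0.3]
opening: 0.012
```

```bash
python3 - <<'E'
from cell import *; from h import *; import pickle
for n in ("wrist","scene"):
    c=read_camera(n); pickle.dump(c,open(n+"3.pkl","wb")); cv2.imwrite(f"pics/{n}3.png",c["img"][:,:,::-1])
E
```

```text
(no output)
```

View pics/wrist3.png

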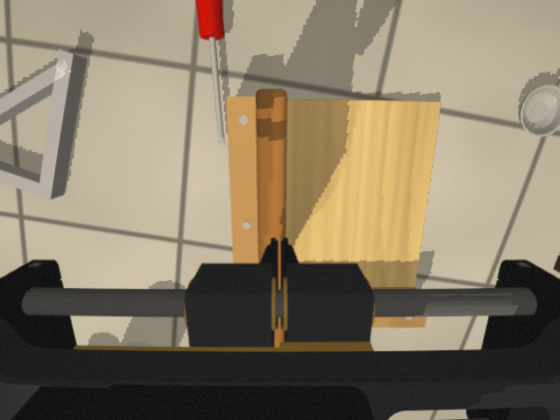

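View pics/scene3.png

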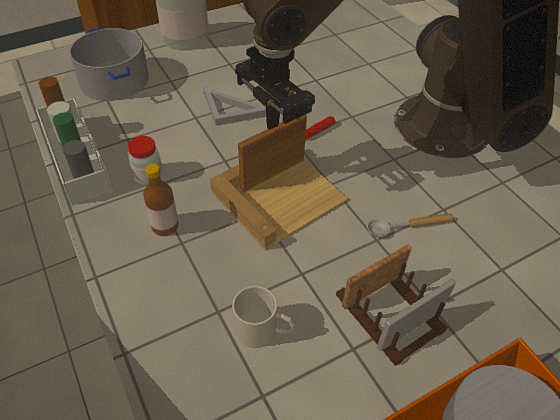

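```bash
python3 - <<'E'
from cell import *; from h import *; import pickle
from scipy.spatial.transform import Rotation as Ro
np.set_printoptions(suppress=True,precision=1)
s=pickle.load(open("scene3.pkl","rb"));w=pickle.load(open("wrist3.pkl","rb"))
st=state();print(st["eef_pos"],st["tcp_rot"],st["opening"],st["joints"].round(3),st["t"])
R=Ro.from_euler("xyz",st["tcp_rot"]).as_matrix();p=st["eef_pos"]
X=[p,p+R@[0,0,14],p-R@[0,0,64]]
print("scene",proj(s,X),"wrist",proj(w,X)); print("wcam pos",-w["R"].T@w["t"])
crop(s,220,60,360,200,5,"pics/s3z.png"); crop(w,210,220,350,320,5,"pics/w3z.png")
# check wrist calib against frame: project known things
yaw=.1525;ex=np.array([np.cos(yaw),np.sin(yaw)]);ey=np.array([-ex[1],ex[0]]);o=np.array([614.7,-31.9])
F=lambda x,y,z:[*(o+ex*x+ey*y),z]
print(proj(w,[F(-210,0,45),F(-210,-30,45),F(-210,180,9),F(0,180,45)]))
E
```

```text
[502.3 -32.7 137.4] [-3.1  0.  -3. ] 0.003785006391051682 [-0.2  0.4  1.9 -0.   0.8 -1.9] 4.5
scene [[272.  134.6]
 [271.8 139.4]
 [272.6 111.5]] wrist [[277.7 238.9]
 [277.8 231.9]
 [277.2 286.9]]
wcam pos [424.8 -43.3 332.4]
[[260.7  96. ]
 [227.   95.9]
 [441.4 100.7]
 [428.4 303. ]]
```

View pics/s3z.png

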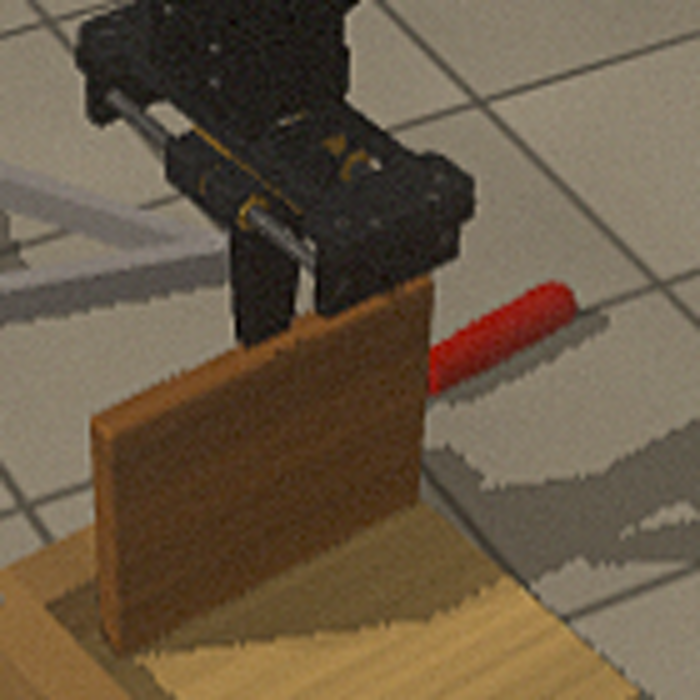

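View pics/w3z.png

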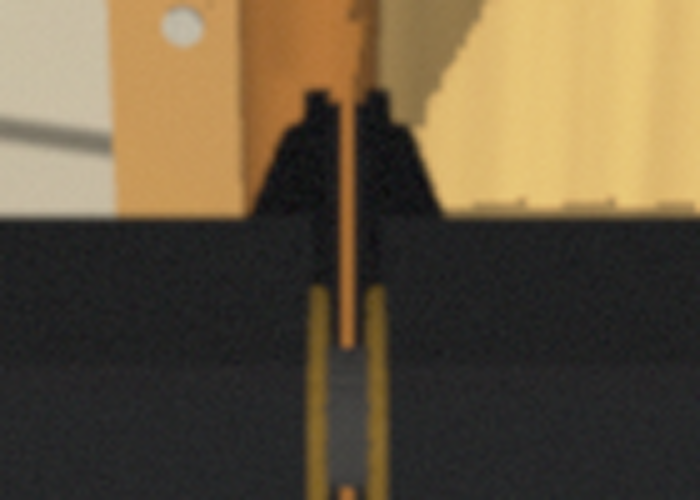

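```bash
python3 - <<'E'
from cell import *; from h import *; import pickle
c=read_camera("top"); crop(c,240,150,380,300,4,"pics/t4.png"); p=state()["eef_pos"]; print(state()["ft_force"],state()["moment"],p)
print((proj(c,[p,p+[0,0,13],p+[0,0,64]])-[240,150])*4)
crop(read_camera("scene"),220,60,360,200,5,"pics/s4z.png")
E
```

```text
[ 0.02192821  0.29264055 -0.50475728] [ 0.05269305  0.04555621 -0.06674393] [502.33587144 -32.76129832 137.39267131]
[[348.74687145 294.62222549]
 [350.99323057 289.56164103]
 [360.38764545 268.38421746]]
```

View pics/t4.png

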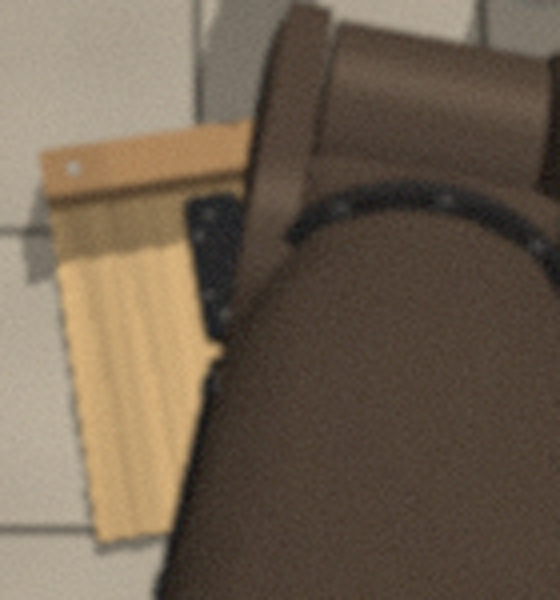

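play_rows --pt "0 0 -0.03 0 0 0 30" --pt "0 0 -0.03 0 0 0 60" --pt "0 0 0 0 0 0 60"

```text
t: 4.9
eef_pos: [501.2, -32.5, 198.5]
tcp_rot: [-3.138, 0.009, -2.984]
ft_force: [1.1, -0.2, -0.4]
opening: 0.204
```

```bash
python3 - <<'E'
from cell import *; from h import *
from scipy.spatial.transform import Rotation as Ro
np.set_printoptions(suppress=True,precision=1)
st=state();R=Ro.from_euler("xyz",st["tcp_rot"]).as_matrix();p=st["eef_pos"];print(p,st["opening"],st["ft_force"])
s=read_camera("scene");w=read_camera("wrist")
o=47.5*st["opening"]
X=[p+R@[a,b,z] for z in (-64,0,14) for b in (-o,o) for a in (10,)]
crop(s,200,60,360,200,4,"pics/s5.png");crop(w,170,190,390,340,3,"pics/w5.png")
for n,c,off,k in (("s5",s,(200,60),4),("w5",w,(170,190),3)):
    im=cv2.imread(f"pics/{n}.png")
    for i,q in enumerate(proj(c,X)): cv2.circle(im,tuple(((q-off)*k).astype(int).tolist()),3,[(255,0,0),(0,255,0),(0,0,255)][i//2],-1)
    cv2.imwrite(f"pics/{n}.png",im)
E
```

```text
[501.2 -32.5 198.5] 0.2041694673098985 [ 1.1 -0.2 -0.4]
```

View pics/s5.png

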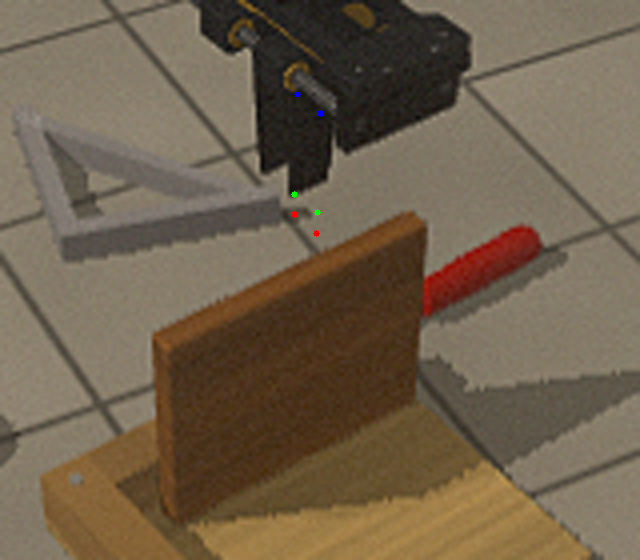

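View pics/w5.png

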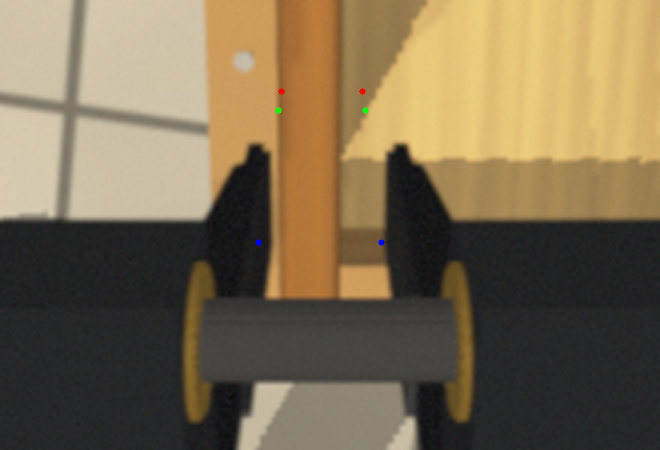

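play_rows --pt "0.003 -0.0055 0 0 0.004 -0.005 70" --pt "0 0 0 0 0 0 70" --pt "0 0 0 0 0 0 70" --pt "0 0 0 0 0 0 70" --pt "0 0 0 0 0 0 70"

```text
t: 5.5
eef_pos: [496.3, -38.7, 192.3]
tcp_rot: [-3.141, -0.004, -2.979]
ft_force: [-1.0, -0.1, 0.7]
opening: 0.682
```

```bash
python3 plan.py 498.5 -38 102 3.294 20
```

```text
[-0.0005, 0.0001, 0.0181, -0.0001, -0.0009, 0.002]
[-0.0005, 0.0001, 0.0181, -0.0001, -0.0009, 0.002]
[-0.0005, 0.0001, 0.0181, -0.0001, -0.0009, 0.002]
[-0.0005, 0.0001, 0.0181, -0.0001, -0.0009, 0.002]
[-0.0005, 0.0001, 0.0181, -0.0001, -0.0009, 0.002]
q1-6 [-0.21  0.31  1.86 -0.    0.98 -1.94] pos [496.3 -38.7 192.3] rot [-3.1413 -0.0045 -2.979 ] open 0.682 F [-1.  -0.1  0.7] t 5.5
```

play_rows --pt "0 0 0.018 0 -0.001 0.003 70" --pt "0 0 0.018 0 -0.001 0.003 70" --pt "0 0 0.018 0 -0.001 0.003 70" --pt "0 0 0.018 0 0 0 70"

```text
t: 5.9
eef_pos: [497.6, -38.8, 119.8]
tcp_rot: [-3.14, 0.003, -2.988]
ft_force: [0.3, 0.3, -0.0]
opening: 0.698
```

```bash
python3 plan.py 498.5 -38 102 3.294 20;python3 - <<'E'
from cell import *; from h import *
w=read_camera("wrist"); cv2.imwrite("pics/w6.png",w["img"][:,:,::-1])
E
```

```text
[-0.001, 0.0007, 0.0178, -0.002, 0.0033, 0.001]
q1-6 [-0.21  0.41  1.94 -0.    0.79 -1.93] pos [497.6 -38.8 119.8] rot [-3.1396  0.0033 -2.9882] open 0.698 F [ 0.3  0.3 -0. ] t 5.9
```

View pics/w6.png

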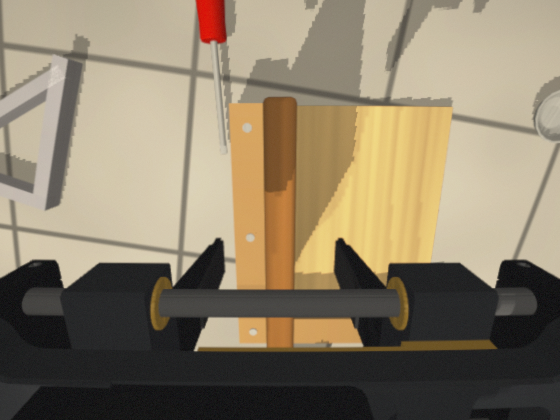

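The board's top edge is centred at column 280, between the fingertips at columns 219 and 338. The images also show the tips sitting about 28 mm further back than the stated tool frame, so I'm compensating for that.

play_rows --pt "-0.001 0 0.018 0 0.002 0 70" --pt "0 0 0.001 0 0 0 40" --pt "0 0 0 0 0 0 10" --pt "0 0 0 0 0 0 10" --pt "0 0 0 0 0 0 5" --pt "0 0 0 0 0 0 0" --pt "0 0 0 0 0 0 0" --pt "0 0 0 0 0 0 0"

```text
t: 6.75
eef_pos: [498.6, -38.5, 101.2]
tcp_rot: [-3.14, 0.0, -2.988]
ft_force: [0.2, 0.3, -2.8]
opening: 0.187
```

play_rows --pt "0 0 0 0 0 0 0" --pt "0 0 0 0 0 0 0" --pt "0 0 0 0 0 0 0"

```text
t: 7.05
eef_pos: [498.4, -38.5, 101.1]
tcp_rot: [-3.14, 0.0, -2.988]
ft_force: [0.6, -0.3, -0.4]
opening: 0.186
```

play_rows --pt "0 0 -0.02 0 0 0 0" --pt "0 0 -0.03 0 0 0 0" --pt "0 0 -0.03 0 0 0 0" --pt "0 0 -0.03 0 0 0 0" --pt "0 0 -0.03 0 0 0 0"

```text
t: 7.55
eef_pos: [495.8, -37.8, 241.1]
tcp_rot: [3.139, -0.011, -2.988]
ft_force: [0.3, -0.1, -2.4]
opening: 0.19
```

```bash
python3 plan.py 471 396.5 238 3.228 40
```

```text
[-0.0038, 0.0394, 0.0003, 0.0002, -0.001, 0.0061]
[-0.0036, 0.0394, 0.0003, 0.0002, -0.001, 0.0061]
[-0.0033, 0.0394, 0.0003, 0.0002, -0.001, 0.0061]
[-0.0031, 0.0394, 0.0003, 0.0002, -0.001, 0.0061]
[-0.0029, 0.0394, 0.0003, 0.0002, -0.001, 0.0061]
[-0.0026, 0.0395, 0.0003, 0.0002, -0.001, 0.0061]
[-0.0024, 0.0395, 0.0003, 0.0002, -0.001, 0.0061]
[-0.0021, 0.0395, 0.0003, 0.0002, -0.001, 0.0061]
[-0.0019, 0.0395, 0.0003, 0.0002, -0.001, 0.0061]
[-0.0016, 0.0395, 0.0003, 0.0002, -0.001, 0.0061]
[-0.0014, 0.0395, 0.0003, 0.0002, -0.001, 0.0061]
q1-6 [-0.21  0.26  1.79 -0.    1.11 -1.93] pos [495.8 -37.8 241.1] rot [ 3.1389 -0.011  -2.988 ] open 0.19 F [ 0.3 -0.1 -2.4] t 7.55
```

play_rows --pt "-0.004 0.039 0 0 -0.001 0.006 0" --pt "-0.0036 0.039 0 0 -0.001 0.006 0" --pt "-0.0033 0.039 0 0 -0.001 0.006 0" --pt "-0.003 0.039 0 0 -0.001 0.006 0" --pt "-0.003 0.039 0 0 -0.001 0.006 0" --pt "-0.0026 0.039 0 0 -0.001 0.006 0" --pt "-0.0024 0.039 0 0 -0.001 0.006 0" --pt "-0.002 0.039 0 0 -0.001 0.006 0"

```text
t: 8.35
eef_pos: [479.2, 281.6, 244.4]
tcp_rot: [-3.141, 0.002, -3.046]
ft_force: [0.6, -0.5, -2.9]
opening: 0.188
```

```bash
python3 plan.py 471 396.5 240 3.228 30
```

```text
[-0.0007, 0.0288, 0.0011, -0.0001, 0.0006, 0.0024]
[-0.0006, 0.0288, 0.0011, -0.0001, 0.0006, 0.0024]
[-0.0006, 0.0288, 0.0011, -0.0001, 0.0006, 0.0024]
[-0.0005, 0.0288, 0.0011, -0.0001, 0.0006, 0.0024]
q1-6 [ 0.41  0.34  1.66 -0.    1.14 -1.25] pos [479.2 281.6 244.4] rot [-3.1411e+00  2.2000e-03 -3.0457e+00] open 0.188 F [ 0.6 -0.5 -2.9] t 8.35
```

play_rows --pt "0 0.028 0.001 0 0 0.002 0" --pt "0 0.028 0.001 0 0 0.002 0" --pt "0 0.028 0.001 0 0 0.002 0" --pt "0 0.015 0 0 0 0.001 0" --pt "0 0 0 0 0 0 0" --pt "0 0 0 0 0 0 0"

```text
t: 8.95
eef_pos: [466.8, 387.5, 238.4]
tcp_rot: [-3.139, -0.002, -3.048]
ft_force: [0.1, 0.5, -1.6]
opening: 0.189
```

```bash
python3 plan.py 471 396.5 240 3.228 30; python3 - <<'E'
from cell import *; from h import *; import pickle
d={}
for n in ("top","wrist","scene"):
    c=read_camera(n); d[n]=c
pickle.dump(d,open("d7.pkl","wb"))
crop(d["top"],90,180,220,300,5,"pics/t7.png");crop(d["scene"],320,180,480,380,3,"pics/s7.png");cv2.imwrite("pics/w7.png",d["wrist"]["img"][:,:,::-1])
E
```

```text
[-0.0051, 0.0085, -0.0016, -0.0027, -0.0024, 0.0076]
q1-6 [ 0.58  0.42  1.54 -0.    1.18 -1.08] pos [466.8 387.5 238.4] rot [-3.1389e+00 -2.4000e-03 -3.0476e+00] open 0.189 F [ 0.1  0.5 -1.6] t 8.95
```

View pics/t7.png

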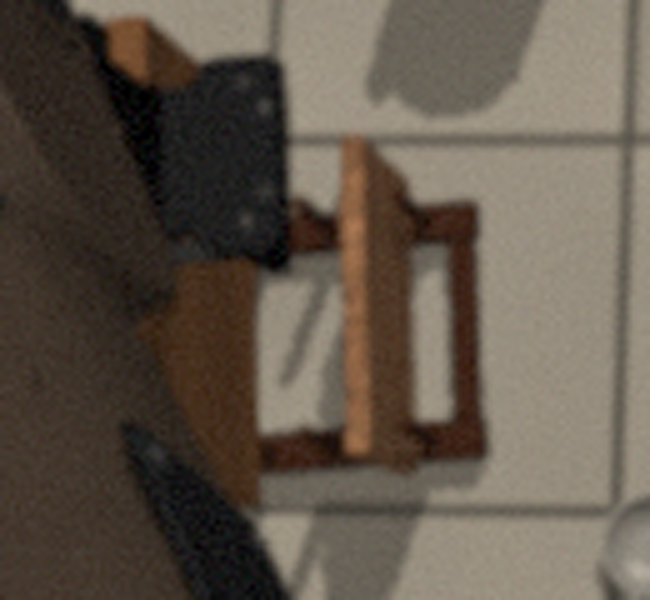

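View pics/s7.png

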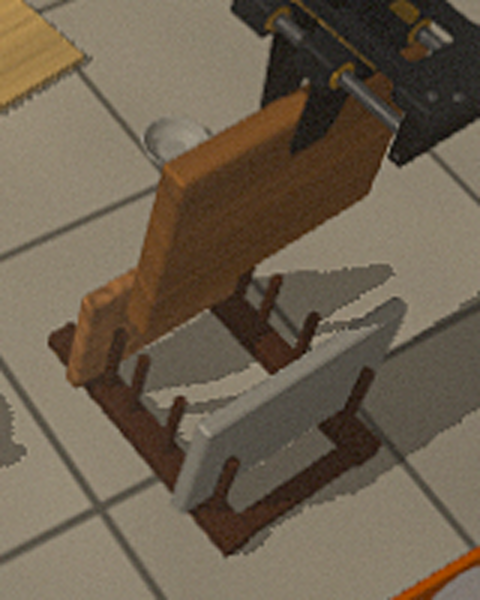

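View pics/w7.png

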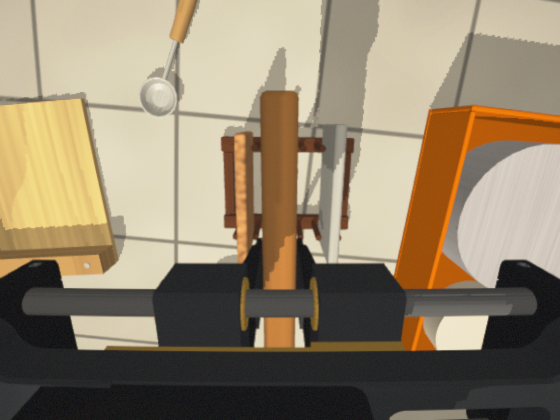

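play_rows --pt "-0.005 0.0085 0.01 0 -0.002 0.007 0" --pt "0 0 0.02 0 0 0 0" --pt "0 0 0.018 0 0 0 0" --pt "0 0 0 0 0 0 0"

```text
t: 9.5
eef_pos: [473.5, 395.1, 188.8]
tcp_rot: [-3.14, 0.002, -3.061]
ft_force: [-0.1, -0.3, -2.8]
opening: 0.183
```

```bash
python3 plan.py 471 396.5 185 3.228 30
```

```text
[0.0024, 0.0016, 0.0038, -0.0013, 0.0024, -0.0059]
q1-6 [ 0.59  0.48  1.58 -0.    1.08 -1.06] pos [473.5 395.1 188.8] rot [-3.1403e+00  2.4000e-03 -3.0611e+00] open 0.183 F [-0.1 -0.3 -2.8] t 9.5
```

play_rows --pt "0.001 0.0012 0.003 0 0.001 -0.005 0" --pt "0 0 0 0 0 0 0" --pt "0 0 0 0 0 0 0"

```text
t: 9.8
eef_pos: [473.3, 396.5, 186.5]
tcp_rot: [-3.141, 0.002, -3.057]
ft_force: [-0.8, 0.6, -3.1]
opening: 0.188
```

```bash
python3 plan.py 471 396.5 185 3.228 30; python3 - <<'E'
from cell import *; from h import *; import pickle
d={}
for n in ("top","wrist","scene"):
    c=read_camera(n); d[n]=c
pickle.dump(d,open("d8.pkl","wb"))
crop(d["top"],100,180,200,300,5,"pics/t8.png");crop(d["scene"],320,200,480,380,3.3,"pics/s8.png");crop(d["wrist"],200,60,370,250,3.1,"pics/w8.png")
E
```

```text
[0.0023, 0.0002, 0.0015, -0.0007, 0.0023, -0.0017]
q1-6 [ 0.59  0.48  1.58 -0.    1.07 -1.06] pos [473.3 396.5 186.5] rot [-3.1409e+00  2.3000e-03 -3.0569e+00] open 0.188 F [-0.8  0.6 -3.1] t 9.8
```

View pics/t8.png

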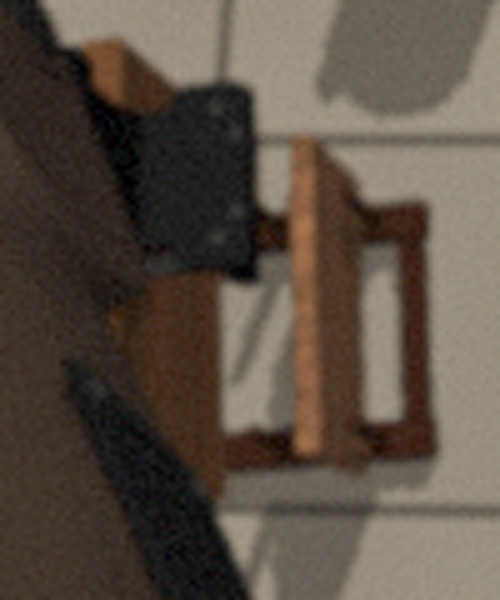

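View pics/s8.png

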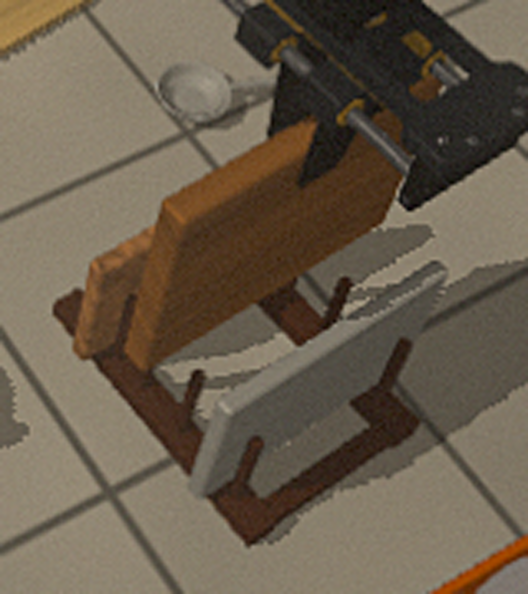

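View pics/w8.png

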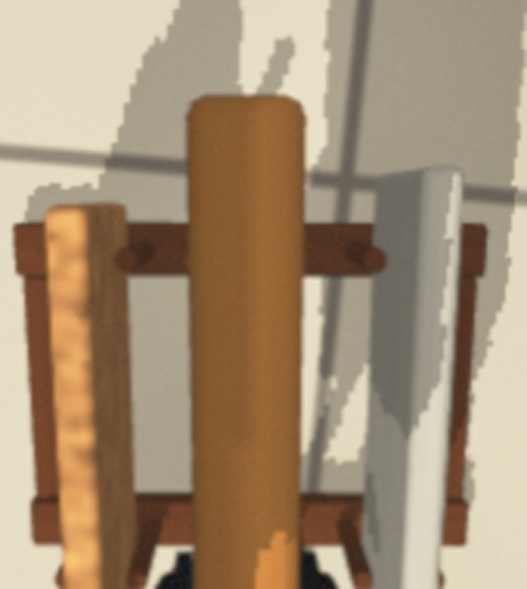

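```bash
python3 - <<'E'
from h import *; import pickle
np.set_printoptions(suppress=True,precision=1)
d=pickle.load(open("d8.pkl","rb"));w=d["wrist"];s=d["scene"]
def P(cam,l,off,sc,z): return onz(cam,np.array([[ (u+.5)/sc-.5+off[0],(v+.5)/sc-.5+off[1]] for u,v in l]),z)
A=lambda a,b:np.arctan2(b[1]-a[1],b[0]-a[0])
k=3.1
r=P(w,[(15,227),(487,225),(33,545),(467,545)],(200,60),k,15);print("rack",r,r.mean(0),A(r[0],r[2]),A(r[1],r[3]))
b=P(w,[(187,110),(305,110),(193,500),(300,500)],(200,60),k,234.5);m=(b[::2]+b[1::2])/2
m=np.array([(b[0]+b[1])/2,(b[2]+b[3])/2]);print("board mids",m,A(m[0],m[1]))
c=r.mean(0)[:2];y=.086;n=np.array([-np.sin(y),np.cos(y)])
print("lateral board-rack (mm,+y):",(m[:,:2]-c)@n, "near end x along", (m[0,:2]-c)@[np.cos(y),np.sin(y)])
# scene: board far-end bottom edge corners (135,360),(150,370)?, z=94.5
print("scene", P(s,[(127,355),(150,371)],(320,200),3.3,94.5), P(s,[(163,200),(183,215)],(320,200),3.3,234.5))
e=P(s,[(127,355),(150,371)],(320,200),3.3,94.5);print((e[:,:2]-[471,396.5])@n)
E
```

```text
rack [[415.3 304.9  15. ]
 [399.5 482.4  15. ]
 [542.8 314.7  15. ]
 [527.6 493.7  15. ]] [471.3 398.9  15. ] 0.07719146732398549 0.08854405561471877
board mids [[384.7 390.  234.5]
 [444.7 395.1 234.5]] 0.08588060653057429
lateral board-rack (mm,+y): [-1.5 -1.5] near end x along -87.05604124609007
scene [[560.8 398.9  94.5]
 [555.4 412.7  94.5]] [[561.4 396.7 234.5]
 [558.  408.3 234.5]]
[-5.3  8.9]
```

play_rows --pt "0.001 0.001 0.015 0 0.001 -0.001 0" --pt "0 0 0.015 0 0 0 0" --pt "0 0 0 0 0 0 0"

```text
t: 10.25
eef_pos: [472.7, 397.7, 157.4]
tcp_rot: [3.141, 0.004, -3.056]
ft_force: [-1.1, -0.6, -2.9]
opening: 0.186
```

```bash
python3 plan.py 471.5 397.5 110 3.228 20
```

```text
[0.0005, -0.0001, 0.0158, 0.0003, 0.0014, -0.0002]
[0.0004, -0.0, 0.0158, 0.0003, 0.0014, -0.0002]
[0.0004, -0.0, 0.0158, 0.0003, 0.0014, -0.0002]
q1-6 [ 0.59  0.51  1.62 -0.    1.01 -1.06] pos [472.7 397.7 157.4] rot [ 3.1408  0.0041 -3.0558] open 0.186 F [-1.1 -0.6 -2.9] t 10.25
```

Bottom is now below the peg tops with no side force; continuing down.

play_rows --pt "0.0005 0 0.015 0 0.001 0 0" --pt "0.0005 0 0.015 0 0.001 0 0" --pt "0 0 0.008 0 0.001 0 0" --pt "0 0 0 0 0 0 0"

```text
t: 10.65
eef_pos: [473.0, 398.6, 121.6]
tcp_rot: [3.139, 0.005, -3.056]
ft_force: [0.1, -0.4, -1.6]
opening: 0.188
```

```bash
python3 plan.py 471.5 397.5 107 3.228 20
```

```text
[0.0017, -0.001, 0.0146, 0.0028, 0.0046, -0.0005]
q1-6 [ 0.59  0.55  1.65  0.    0.93 -1.06] pos [473.  398.6 121.6] rot [ 3.1388  0.0046 -3.0557] open 0.188 F [ 0.1 -0.4 -1.6] t 10.65
```

play_rows --pt "0.001 -0.001 0.008 0.003 0.004 0 0" --pt "0 0 0.004 0 0 0 0" --pt "0 0 0.002 0 0 0 0" --pt "0 0 0 0 0 0 0"

```text
t: 11.05
eef_pos: [472.9, 398.0, 108.6]
tcp_rot: [3.141, 0.003, -3.056]
ft_force: [-0.2, -0.5, -1.7]
opening: 0.185
```

play_rows --pt "0 0 0.002 0 0.002 0 0" --pt "0 0 0.001 0 0 0 0" --pt "0 0 0 0 0 0 0"

```text
t: 11.35
eef_pos: [473.2, 398.5, 107.6]
tcp_rot: [3.14, 0.002, -3.056]
ft_force: [-0.4, 0.7, -2.6]
opening: 0.191
```

play_rows --pt "0 0 0.003 0 0 0 0" --pt "0 0 0.002 0 0 0 0" --pt "0 0 0 0 0 0 0"

```text
t: 11.65
eef_pos: [473.9, 399.4, 107.7]
tcp_rot: [3.137, 0.006, -3.055]
ft_force: [-0.3, 0.9, -2.1]
opening: 0.187
```

```bash
python3 - <<'E'
from cell import *; from h import *
print(state()["ft_force"],state()["eef_pos"])
crop(read_camera("scene"),320,200,480,380,3.3,"pics/s9.png")
E
```

```text
[-0.2739501   0.87034868 -2.07012507] [473.86838633 399.41196536 107.74383619]
```

View pics/s9.png

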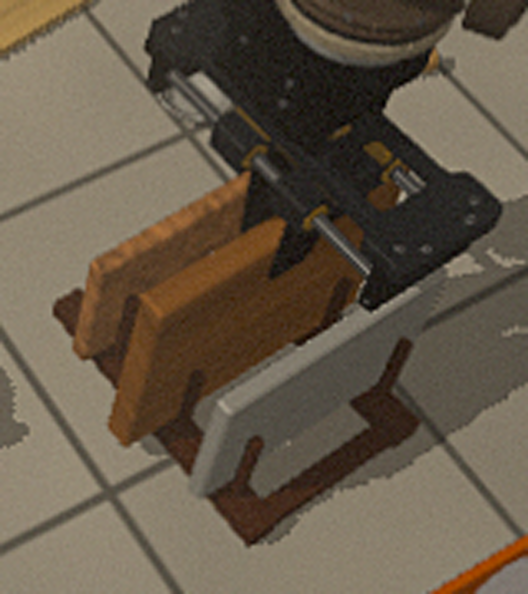

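play_rows --pt "0 -0.001 0.005 0.004 0.003 0 0" --pt "0 0 0.003 0 0 0 0"

```text
t: 11.9
eef_pos: [475.9, 400.3, 105.6]
tcp_rot: [3.136, 0.011, -3.055]
ft_force: [-10.3, -3.9, 27.9]
opening: 0.187
```

play_rows --pt "0.001 -0.001 -0.0015 0.003 0.004 0 0" --pt "0 0 0 0 0 0 25" --pt "0 0 0 0 0 0 35" --pt "0 0 0 0 0 0 45" --pt "0 0 0 0 0 0 45" --pt "0 0 0 0 0 0 45"

```text
t: 12.5
eef_pos: [475.5, 399.4, 106.5]
tcp_rot: [3.139, 0.007, -3.055]
ft_force: [-0.3, -0.0, 0.9]
opening: 0.446
```

```bash
python3 - <<'E'
from cell import *; from h import *
print(state())
crop(read_camera("scene"),320,200,480,380,3.3,"pics/s10.png"); cv2.imwrite("pics/w10.png",read_camera("wrist")["img"][:,:,::-1])
E
```

```text
{'t': 12.5, 'joints': array([ 5.92842543e-01,  5.72723867e-01,  1.66137757e+00, -1.47201222e-03,
        8.99983584e-01, -1.06320653e+00]), 'qvel': array([-0.00210936,  0.00443751,  0.00023487, -0.00057582, -0.00139565,
       -0.00050975]), 'tau': array([ 4.05095285e-03, -6.30057764e+01, -2.22611368e+01,  3.90023575e-03,
        6.55401126e-02, -8.96258598e-05]), 'eef_pos': array([475.53177502, 399.40364613, 106.48176624]), 'tcp_rot': array([ 3.13895727,  0.00712438, -3.05543859]), 'ft_force': array([-0.31838533, -0.01108151,  0.85614324]), 'moment': array([-0.02257109,  0.04807371, -0.02674245]), 'opening': 0.44562245734389677}
```

View pics/s10.png

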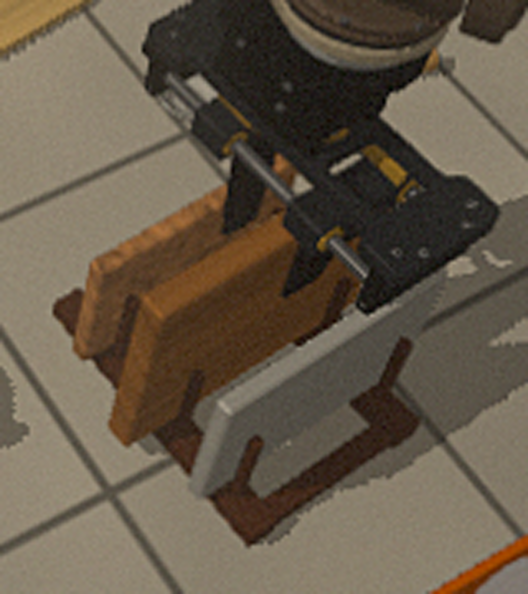

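View pics/w10.png

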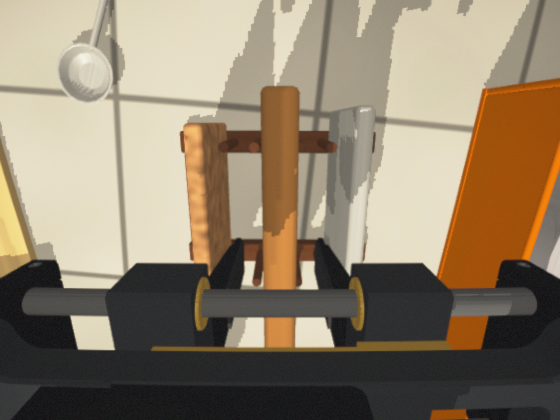

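Board is standing in the slot, released, with clear gaps to both fingers. I'll retreat upward and move over to the square.

play_rows --pt "0 0 -0.02 0 0.003 0 45" --pt "0 0 -0.03 0 0 0 45" --pt "0 0 -0.04 0 0 0 45" --pt "0 0 -0.04 0 0 0 45" --pt "0 0 0 0 0 0 45"

```text
t: 13.1
eef_pos: [474.6, 398.7, 239.6]
tcp_rot: [3.141, 0.001, -3.055]
ft_force: [-0.7, 0.5, 0.4]
opening: 0.447
```

```bash
python3 plan.py 458.7 -330 230 2.169 45;python3 - <<'E'
from cell import *; from h import *
crop(read_camera("wrist"),170,50,390,260,2.8,"pics/w11.png")
crop(read_camera("scene"),320,200,480,380,3.3,"pics/s11.png")
E
```

```text
[0.0046, -0.0426, 0.0005, 0.0001, 0.0, 0.0623]
[0.002, -0.0428, 0.0005, 0.0001, 0.0, 0.0623]
[-0.0007, -0.0429, 0.0005, 0.0001, 0.0, 0.0623]
[-0.0034, -0.0427, 0.0005, 0.0001, 0.0, 0.0623]
[-0.006, -0.0425, 0.0005, 0.0001, 0.0, 0.0623]
[-0.0087, -0.042, 0.0005, 0.0001, 0.0, 0.0623]
[-0.0113, -0.0414, 0.0005, 0.0001, 0.0, 0.0623]
[-0.0138, -0.0406, 0.0005, 0.0001, 0.0, 0.0623]
[-0.0163, -0.0397, 0.0006, 0.0001, 0.0, 0.0623]
[-0.0187, -0.0386, 0.0006, 0.0001, 0.0, 0.0623]
[-0.0211, -0.0373, 0.0006, 0.0001, 0.0, 0.0623]
[-0.0234, -0.0359, 0.0006, 0.0001, 0.0, 0.0623]
[-0.0256, -0.0344, 0.0006, 0.0001, 0.0, 0.0623]
[-0.0277, -0.0327, 0.0006, 0.0001, 0.0, 0.0623]
[-0.0297, -0.031, 0.0006, 0.0001, 0.0, 0.0623]
[-0.0315, -0.0291, 0.0006, 0.0001, 0.0, 0.0623]
[-0.0333, -0.027, 0.0006, 0.0001, 0.0, 0.0623]
q1-6 [ 0.59  0.44  1.51  0.    1.19 -1.07] pos [474.6 398.7 239.6] rot [ 3.1408e+00  8.0000e-04 -3.0554e+00] open 0.447 F [-0.7  0.5  0.4] t 13.1
```

View pics/w11.png

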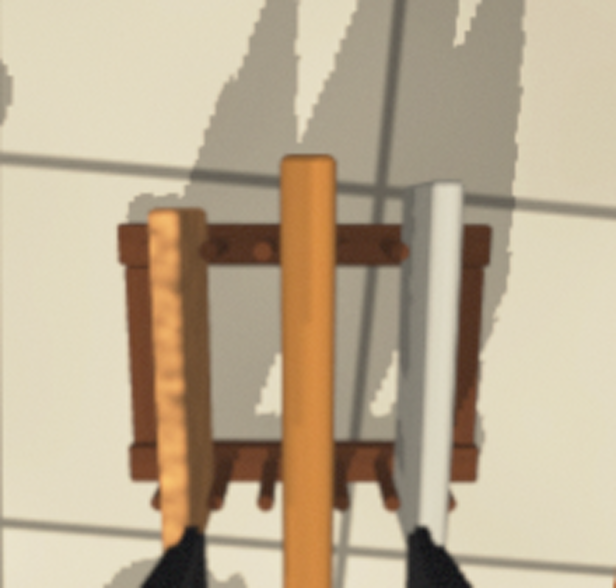

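View pics/s11.png

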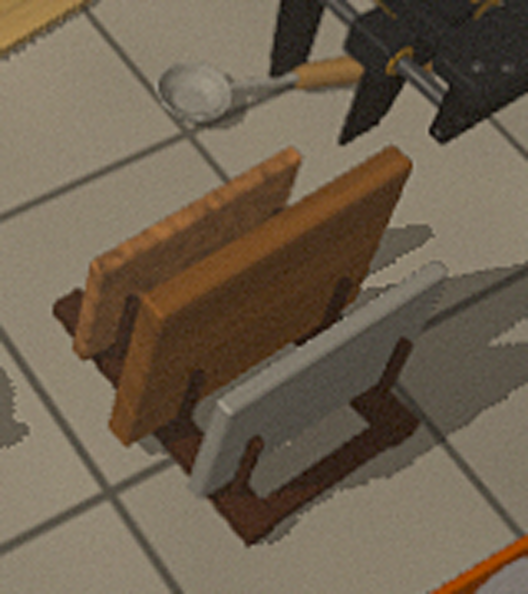

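The board stands upright between the middle pegs. Next I'm moving to the square.

play_rows --pt "0.005 -0.043 0 0 0 0.062 45" --pt "0.002 -0.043 0 0 0 0.062 45" --pt "-0.001 -0.043 0 0 0 0.062 45" --pt "-0.0034 -0.043 0 0 0 0.062 45" --pt "-0.006 -0.0425 0 0 0 0.062 45" --pt "-0.009 -0.042 0 0 0 0.062 45" --pt "-0.011 -0.041 0 0 0 0.062 45" --pt "-0.014 -0.0405 0 0 0 0.062 45"

```text
t: 14.0
eef_pos: [457.9, 45.3, 223.4]
tcp_rot: [-3.125, -0.019, 2.721]
ft_force: [0.6, -0.0, 0.1]
opening: 0.451
```

```bash
python3 plan.py 458.7 -330 200 2.169 45
```

```text
[-0.0172, -0.038, 0.0029, -0.0024, -0.0015, 0.0613]
[-0.0195, -0.0369, 0.0028, -0.0024, -0.0015, 0.0613]
[-0.0217, -0.0356, 0.0028, -0.0024, -0.0015, 0.0613]
[-0.0238, -0.0342, 0.0027, -0.0024, -0.0015, 0.0613]
[-0.0259, -0.0327, 0.0027, -0.0024, -0.0015, 0.0613]
[-0.0278, -0.0311, 0.0027, -0.0024, -0.0015, 0.0613]
[-0.0297, -0.0293, 0.0026, -0.0024, -0.0015, 0.0613]
[-0.0314, -0.0274, 0.0026, -0.0024, -0.0015, 0.0613]
[-0.033, -0.0255, 0.0026, -0.0024, -0.0015, 0.0613]
q1-6 [-0.04  0.23  1.88 -0.01  1.05 -1.18] pos [457.9  45.3 223.4] rot [-3.125  -0.0187  2.7206] open 0.451 F [ 0.6 -0.   0.1] t 14.0
```

play_rows --pt "-0.017 -0.038 0.003 -0.002 -0.0015 0.061 45" --pt "-0.0195 -0.037 0.003 -0.002 -0.0015 0.061 45" --pt "-0.022 -0.0356 0.003 -0.002 -0.0015 0.061 45" --pt "-0.024 -0.034 0.003 -0.002 -0.0015 0.061 45" --pt "-0.026 -0.033 0.003 -0.002 -0.0015 0.061 45" --pt "-0.028 -0.031 0.003 -0.002 -0.0015 0.061 45" --pt "-0.03 -0.029 0.003 -0.002 -0.0015 0.061 45" --pt "-0.02 -0.018 0.002 -0.002 -0.0015 0.05 45"

```text
t: 14.8
eef_pos: [448.6, -286.9, 188.6]
tcp_rot: [-3.129, -0.017, 2.221]
ft_force: [0.7, -0.3, 0.3]
opening: 0.452
```

play_rows --pt "0 0 0 0 0 0 45"

```text
t: 14.9
eef_pos: [447.6, -289.3, 186.5]
tcp_rot: [-3.128, -0.02, 2.216]
ft_force: [0.4, -0.2, 0.5]
opening: 0.453
```

```bash
python3 plan.py 458.7 -330 130 2.169 45
```

```text
[-0.0202, -0.0074, 0.028, -0.0071, -0.0097, 0.0237]
[-0.0201, -0.0071, 0.0281, -0.0071, -0.0097, 0.0237]
q1-6 [-0.69  0.37  1.77 -0.01  1.02 -1.33] pos [ 447.6 -289.3  186.5] rot [-3.1278 -0.0198  2.2162] open 0.453 F [ 0.4 -0.2  0.5] t 14.9
```

play_rows --pt "-0.02 -0.007 0.02 -0.007 -0.01 0.023 45" --pt "-0.02 -0.007 0.02 -0.007 -0.01 0.023 45" --pt "0 0 0 0 0 0 45"

```text
t: 15.2
eef_pos: [458.0, -328.3, 141.4]
tcp_rot: [-3.141, -0.005, 2.17]
ft_force: [-0.7, -0.1, 0.6]
opening: 0.449
```

```bash
python3 plan.py 458.7 -330 130 2.169 45; python3 - <<'E'
from cell import *; from h import *; import pickle
c=read_camera("wrist"); pickle.dump(c,open("w12.pkl","wb")); cv2.imwrite("pics/w12.png",c["img"][:,:,::-1])
E
```

```text
[-0.0018, -0.0004, 0.0114, -0.0008, -0.0048, 0.0012]
q1-6 [-0.74  0.46  1.76  0.    0.92 -1.34] pos [ 458.  -328.3  141.4] rot [-3.1408 -0.0048  2.1702] open 0.449 F [-0.7 -0.1  0.6] t 15.2
```

View pics/w12.png

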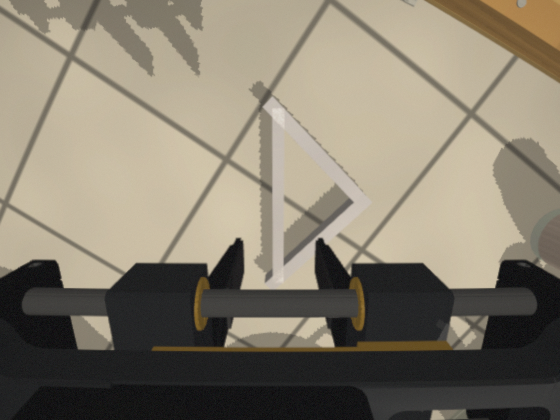

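```bash
python3 - <<'E'
from h import *; import pickle
c=pickle.load(open("w12.pkl","rb")); crop(c,240,85,390,295,2.8*1.0,"pics/w12z.png")
E
```

```text
(no output)
```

View pics/w12z.png

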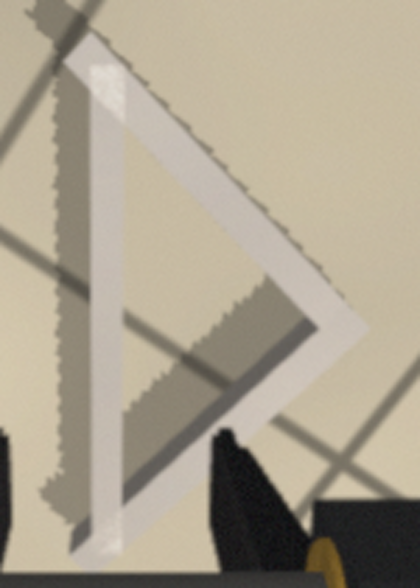

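```bash
python3 - <<'E'
from h import *; import pickle
np.set_printoptions(suppress=True,precision=2)
c=pickle.load(open("w12.pkl","rb"))
def P(l,z): return onz(c,np.array([[ (u+.5)/2.8-.5+240,(v+.5)/2.8-.5+85] for u,v in l]),z)
A=lambda a,b:np.arctan2(b[1]-a[1],b[0]-a[0])
q=P([(369,327),(92,31)],22);print(q,A(q[0],q[1])-np.pi/2, np.linalg.norm(q[1]-q[0]))
b=P([(90,130),(125,130),(91,480),(121,480)],22);print("bar",A(b[2],b[0])-np.pi*.25-0,A(b[3],b[1])-np.pi*.25,np.linalg.norm(b[0]-b[1]),b)
m1=(b[0]+b[1])/2;m2=(b[2]+b[3])/2;print(m1,m2)
# brace centre line vs expected
for y in (1.384,):
    o=q[0][:2];ex=np.array([np.cos(y),np.sin(y)]);ey=np.array([-ex[1],ex[0]]);print("grip",o-71*ex+71*ey)
E
```

```text
[[ 541.43 -273.67   22.  ]
 [ 394.82 -245.15   22.  ]] 1.3786659524429759 149.36262316452323
bar 1.3812370038984572 1.377324350254551 12.534862040922098 [[ 413.03 -273.39   22.  ]
 [ 423.38 -266.32   22.  ]
 [ 489.2  -385.73   22.  ]
 [ 499.11 -378.96   22.  ]]
[ 418.2  -269.86   22.  ] [ 494.15 -382.34   22.  ]
grip [ 458.48 -330.25]
```

play_rows --pt "-0.001 -0.0005 0.03 0 -0.004 0.003 45" --pt "0 0 0.03 0 0 0 45" --pt "0 0 0.03 0 0 0 45" --pt "0 0 0.015 0 0 0 45" --pt "0 0 0 0 0 0 45"

```text
t: 15.75
eef_pos: [458.5, -321.9, 37.4]
tcp_rot: [-3.141, -0.001, 2.177]
ft_force: [-0.4, 0.2, 0.3]
opening: 0.449
```

```bash
python3 plan.py 458.5 -330.1 -10 2.165 45; python3 - <<'E'
from cell import *; from h import *; import pickle
c=read_camera("wrist"); crop(c,200,60,390,300,2.4,"pics/w13.png");crop(read_camera("scene"),180,40,320,160,4,"pics/s13.png")
E
```

```text
[-0.0034, -0.0023, 0.0237, -0.0003, -0.0005, 0.006]
[-0.0034, -0.0023, 0.0237, -0.0003, -0.0005, 0.006]
q1-6 [-0.73  0.6   1.86 -0.    0.68 -1.34] pos [ 458.5 -321.9   37.4] rot [-3.1409e+00 -1.1000e-03  2.1770e+00] open 0.449 F [-0.4  0.2  0.3] t 15.75
```

View pics/w13.png

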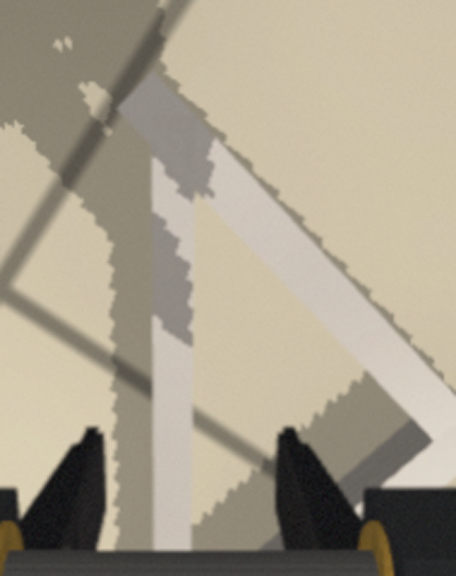

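View pics/s13.png

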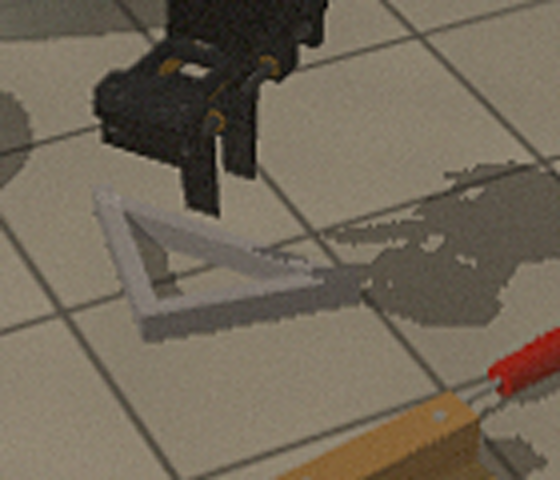

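play_rows --pt "-0.006 -0.0046 0.01 0 0 0.011 45" --pt "0 0 0 0 0 0 45"

```text
t: 16.05
eef_pos: [460.0, -331.1, 30.9]
tcp_rot: [3.141, 0.005, 2.166]
ft_force: [-0.1, -0.3, 0.1]
opening: 0.451
```

```bash
python3 plan.py 458.5 -330.1 -10 2.165 20
```

```text
[0.0006, -0.0002, 0.0136, 0.0003, 0.0018, 0.0004]
[0.0006, -0.0002, 0.0136, 0.0003, 0.0018, 0.0004]
[0.0006, -0.0002, 0.0136, 0.0003, 0.0018, 0.0004]
q1-6 [-0.74  0.62  1.85 -0.    0.67 -1.33] pos [ 460.  -331.1   30.9] rot [3.1407 0.0053 2.1661] open 0.451 F [-0.1 -0.3  0.1] t 16.05
```

play_rows --pt "0.0006 0 0.014 0 0.002 0 45" --pt "0 0 0.013 0 0.001 0 45" --pt "0 0 0.01 0 0.001 0 45" --pt "0 0 0 0 0 0 45"

```text
t: 16.45
eef_pos: [459.9, -331.1, -8.5]
tcp_rot: [3.14, 0.002, 2.165]
ft_force: [-0.1, 0.5, 0.0]
opening: 0.451
```

```bash
python3 plan.py 458.5 -330.1 -11 2.165 20; python3 - <<'E'
from cell import *; from h import *; import pickle
c=read_camera("wrist"); crop(c,200,60,390,300,2.4,"pics/w14.png");crop(read_camera("scene"),180,40,320,160,4,"pics/s14.png")
E
```

```text
[0.0016, -0.0006, 0.0025, 0.0012, 0.0023, 0.0004]
q1-6 [-0.74  0.68  1.87  0.    0.59 -1.34] pos [ 459.9 -331.1   -8.5] rot [3.1404e+00 2.3000e-03 2.1654e+00] open 0.451 F [-0.1  0.5  0. ] t 16.45
```

View pics/w14.png

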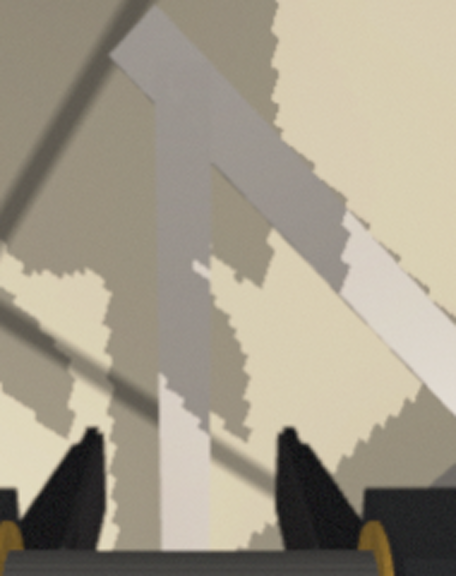

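View pics/s14.png

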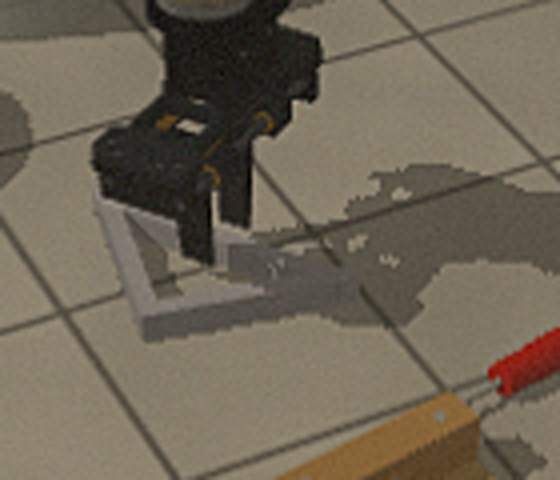

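The bar sits centred between the fingers (crop column 186 against 189), so I'm closing.

play_rows --pt "0 0 0 0 0 0 20" --pt "0 0 0 0 0 0 10" --pt "0 0 0 0 0 0 0" --pt "0 0 0 0 0 0 0" --pt "0 0 0 0 0 0 0" --pt "0 0 0 0 0 0 0" --pt "0 0 0 0 0 0 0"

```text
t: 17.25
eef_pos: [460.7, -331.7, -6.1]
tcp_rot: [3.14, 0.005, 2.166]
ft_force: [-0.7, -0.4, -1.1]
opening: 0.119
```

play_rows --pt "0 0 -0.02 0 0.003 0 0" --pt "0 0 -0.03 0 0 0 0" --pt "0 0 -0.03 0 0 0 0" --pt "0 0 -0.03 0 0 0 0" --pt "0 0 0 0 0 0 0"

```text
t: 17.75
eef_pos: [459.2, -330.6, 105.5]
tcp_rot: [3.141, -0.003, 2.166]
ft_force: [-1.4, -0.2, -3.0]
opening: 0.12
```

```bash
python3 plan.py 509.5 42 105 0.938 40; python3 - <<'E'
from cell import *; from h import *; import pickle
c=read_camera("wrist"); cv2.imwrite("pics/w15.png",c["img"][:,:,::-1]);crop(read_camera("scene"),180,20,320,160,4,"pics/s15.png")
E
```

```text
[0.028, 0.0251, 0.0002, -0.0002, -0.0003, 0.1228]
[0.0309, 0.0214, 0.0001, -0.0002, -0.0003, 0.1228]
[0.0333, 0.0175, 0.0001, -0.0002, -0.0003, 0.1228]
[0.0352, 0.0133, 0.0001, -0.0002, -0.0003, 0.1228]
[0.0365, 0.0089, 0.0001, -0.0002, -0.0003, 0.1228]
[0.0373, 0.0043, 0.0001, -0.0002, -0.0003, 0.1228]
[0.0376, -0.0003, 0.0001, -0.0002, -0.0003, 0.1228]
[0.0373, -0.0049, 0.0001, -0.0002, -0.0003, 0.1228]
[0.0364, -0.0094, 0.0001, -0.0002, -0.0003, 0.1228]
[0.035, -0.0138, 0.0001, -0.0002, -0.0003, 0.1228]
q1-6 [-0.74  0.51  1.79  0.    0.84 -1.34] pos [ 459.2 -330.6  105.5] rot [ 3.1412 -0.0034  2.1658] open 0.12 F [-1.4 -0.2 -3. ] t 17.75
```

View pics/w15.png

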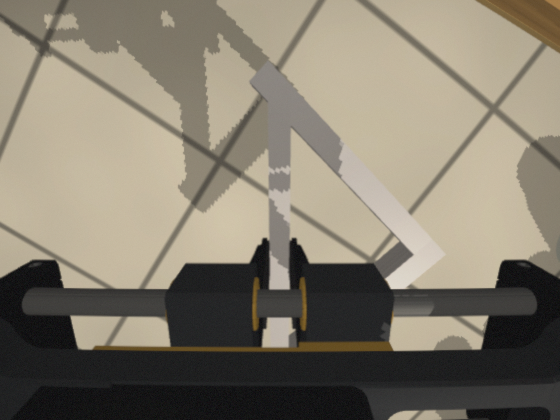

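View pics/s15.png

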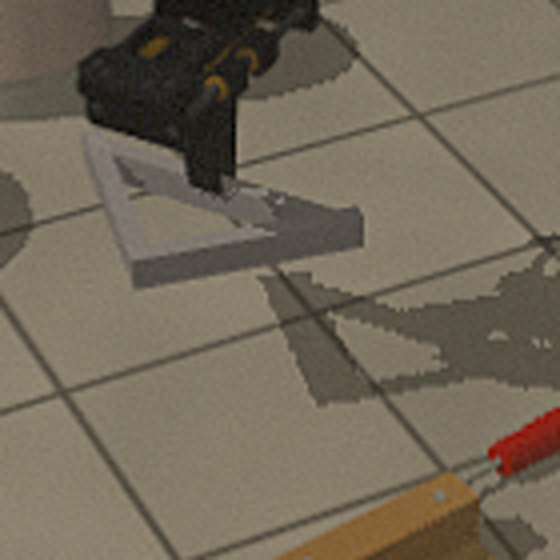

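The square is lifted and looks level in the scene view. Its corner is at about (442,255) in the wrist view. I'm carrying it to the frame while turning it.

play_rows --pt "0.028 0.025 0 0 0 0.123 0" --pt "0.031 0.021 0 0 0 0.123 0" --pt "0.033 0.0175 0 0 0 0.123 0" --pt "0.035 0.013 0 0 0 0.123 0" --pt "0.0365 0.009 0 0 0 0.123 0" --pt "0.037 0.004 0 0 0 0.123 0" --pt "0.0376 0 0 0 0 0.123 0"

```text
t: 18.55
eef_pos: [491.0, -63.0, 91.8]
tcp_rot: [-3.117, -0.007, 1.266]
ft_force: [0.3, -0.2, -3.6]
opening: 0.118
```

```bash
python3 plan.py 509.5 42 95 0.938 40
```

```text
[0.0352, -0.0046, -0.0007, -0.0086, -0.0009, 0.1093]
[0.0345, -0.0085, -0.0008, -0.0086, -0.0009, 0.1093]
[0.0334, -0.0122, -0.0009, -0.0086, -0.0009, 0.1093]
q1-6 [-0.27  0.45  1.96  0.01  0.75  0.03] pos [491.  -63.   91.8] rot [-3.1168 -0.0068  1.2659] open 0.118 F [ 0.3 -0.2 -3.6] t 18.55
```

play_rows --pt "0.035 -0.0046 -0.001 -0.0086 0 0.109 0" --pt "0.0345 -0.0085 -0.001 -0.0086 0 0.109 0" --pt "0.022 -0.009 -0.001 -0.0086 0 0.08 0" --pt "0 0 0 0 0 0 0" --pt "0 0 0 0 0 0 0"

```text
t: 19.05
eef_pos: [502.6, 38.7, 87.3]
tcp_rot: [-3.129, 0.004, 0.957]
ft_force: [-1.1, -0.1, -3.1]
opening: 0.122
```

```bash
python3 plan.py 509.5 42 60 0.938 40
```

```text
[0.0068, 0.0041, 0.0272, -0.0123, 0.0039, 0.019]
q1-6 [-0.06  0.47  1.95  0.    0.73  0.55] pos [502.6  38.7  87.3] rot [-3.1292  0.0038  0.957 ] open 0.122 F [-1.1 -0.1 -3.1] t 19.05
```

play_rows --pt "0.0065 0.004 0.01 -0.012 0.004 0.018 0" --pt "0 0 0.008 0 0 0 0" --pt "0 0 0 0 0 0 0"

```text
t: 19.35
eef_pos: [508.0, 39.8, 66.2]
tcp_rot: [-3.137, 0.002, 0.94]
ft_force: [0.3, 0.5, -1.3]
opening: 0.121
```

```bash
python3 plan.py 509.5 42 60 0.938 40; python3 - <<'E'
from cell import *; from h import *; import pickle
d={n:read_camera(n) for n in ("top","wrist","scene")};pickle.dump(d,open("d16.pkl","wb"))
cv2.imwrite("pics/w16.png",d["wrist"]["img"][:,:,::-1]);crop(d["scene"],190,80,360,260,3.3,"pics/s16.png")
E
```

```text
[0.0027, -0.0, 0.0062, -0.0041, 0.0025, 0.0024]
q1-6 [-0.05  0.5   1.96  0.    0.68  0.58] pos [508.   39.8  66.2] rot [-3.1375e+00  2.5000e-03  9.4040e-01] open 0.121 F [ 0.3  0.5 -1.3] t 19.35
```

View pics/w16.png

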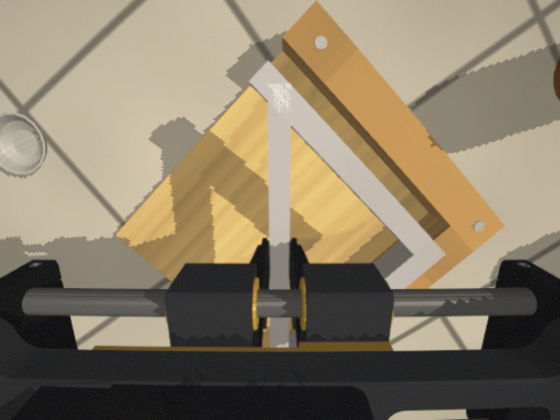

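View pics/s16.png

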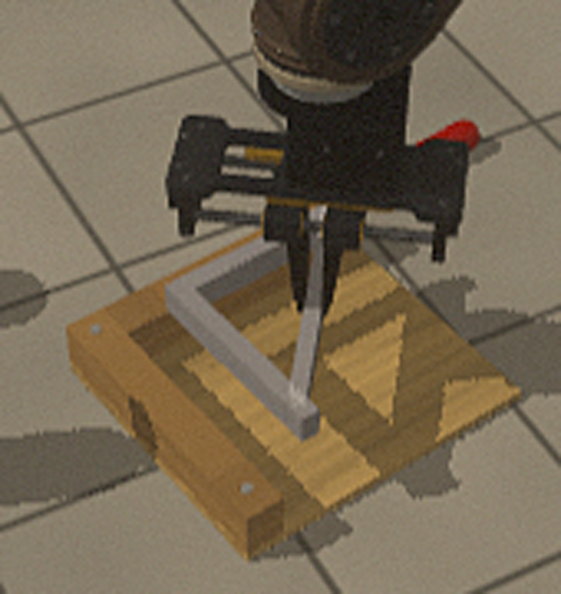

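```bash
python3 - <<'E'
from h import *; import pickle
d=pickle.load(open("d16.pkl","rb"));w=d["wrist"]
crop(w,240,0,520,270,2.6,"pics/w16z.png")
E
```

```text
(no output)
```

View pics/w16z.png

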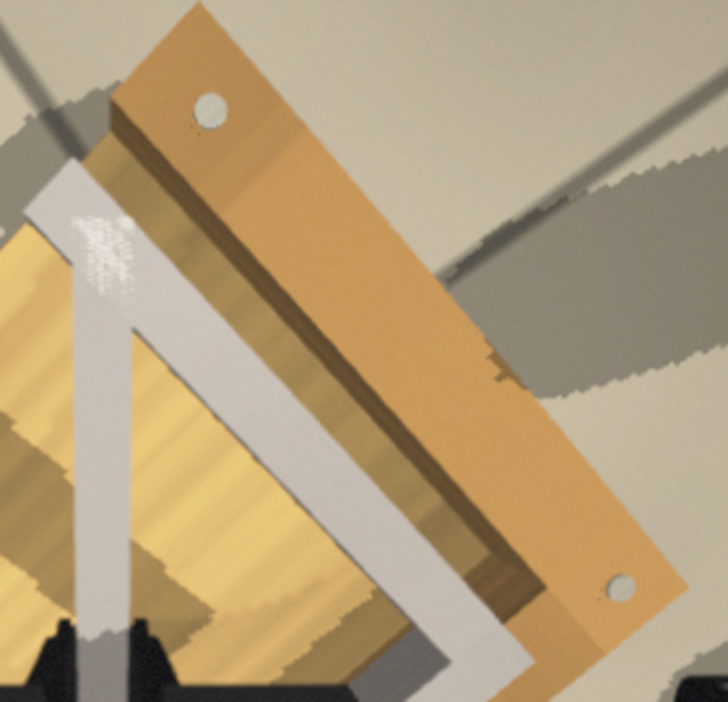

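```bash
python3 - <<'E'
from h import *; import pickle
np.set_printoptions(suppress=True,precision=2)
w=pickle.load(open("d16.pkl","rb"))["wrist"]
def P(l,z): return onz(w,np.array([[ (u+.5)/2.6-.5+240,(v+.5)/2.6-.5] for u,v in l]),z)
A=lambda a,b:np.arctan2(b[1]-a[1],b[0]-a[0])
f=P([(546,587),(111,97)],45);print("frame corner,end",f,A(*f)-np.pi/2,np.linalg.norm(f[1]-f[0]))
for z in (94.3,):
    q=P([(535,660),(73,156)],z);print("square",z,q,A(*q)-np.pi/2,np.linalg.norm(q[1]-q[0]))
tcp=np.array([508.0,39.8]); 
y=A(*q)-np.pi/2; ex=np.array([np.cos(y),np.sin(y)]);ey=np.array([-ex[1],ex[0]]);dd=tcp-q[0][:2];print("tcp in square",dd@ex,dd@ey)
E
```

```text
frame corner,end [[615.1  -32.91  45.  ]
 [587.81 145.27  45.  ]] 0.1520063621795611 180.2630498049131
square 94.3 [[591.13 -16.68  94.3 ]
 [568.25 131.52  94.3 ]] 0.15317742786223887 149.95941974308164
tcp in square -73.53592228398107 68.50633564893852
```

play_rows --pt "0 0 0.02 -0.004 0.002 0.002 0" --pt "0 0 0.02 0 0 0 0" --pt "0 0 0.012 0 0 0 0" --pt "0 0 0 0 0 0 0"

```text
t: 19.9
eef_pos: [510.2, 38.7, 16.0]
tcp_rot: [3.136, -0.003, 0.937]
ft_force: [-0.4, 0.8, -3.4]
opening: 0.118
```

```bash
python3 plan.py 508 40 5 0.939 40
```

```text
[-0.0003, -0.0026, 0.011, 0.0053, -0.0031, -0.0016]
q1-6 [-0.05  0.59  2.   -0.    0.55  0.58] pos [510.2  38.7  16. ] rot [ 3.1363e+00 -3.1000e-03  9.3740e-01] open 0.118 F [-0.4  0.8 -3.4] t 19.9
```

play_rows --pt "0 -0.001 0.007 0.005 -0.003 -0.001 0" --pt "0 0 0.003 0 0 0 0" --pt "0 0 0.001 0 0 0 0" --pt "0 0 0 0 0 0 0"

```text
t: 20.3
eef_pos: [510.4, 39.1, 5.9]
tcp_rot: [3.14, -0.001, 0.939]
ft_force: [-0.3, 0.5, -2.0]
opening: 0.122
```

```bash
python3 plan.py 508 40 3 0.939 40
```

```text
[-0.0007, -0.0024, 0.0029, 0.0017, -0.0011, -0.0004]
q1-6 [-0.05  0.61  2.   -0.    0.53  0.58] pos [510.4  39.1   5.9] rot [ 3.1399e+00 -1.1000e-03  9.3860e-01] open 0.122 F [-0.3  0.5 -2. ] t 20.3
```

play_rows --pt "0 0.01 0.001 0.001 0 0 0" --pt "0 0.008 0.0005 0 0 0 0" --pt "0 0 0 0 0 0 0"

```text
t: 20.6
eef_pos: [527.0, 27.6, 5.1]
tcp_rot: [3.139, -0.002, 0.939]
ft_force: [-0.5, -0.6, -3.3]
opening: 0.118
```

```bash
python3 plan.py 532.3 25 3 0.939 40; python3 - <<'E'
from cell import *; from h import *; import pickle
d={n:read_camera(n) for n in ("wrist","scene")};pickle.dump(d,open("d17.pkl","wb"))
crop(d["wrist"],240,0,520,270,2.6,"pics/w17.png");crop(d["scene"],190,80,360,260,3.3,"pics/s17.png")
E
```

```text
[0.0011, 0.0058, 0.0021, 0.0023, -0.0021, 0.0]
q1-6 [-0.07  0.62  1.96  0.    0.55  0.56] pos [527.   27.6   5.1] rot [ 3.1393e+00 -2.1000e-03  9.3900e-01] open 0.118 F [-0.5 -0.6 -3.3] t 20.6
```

View pics/w17.png

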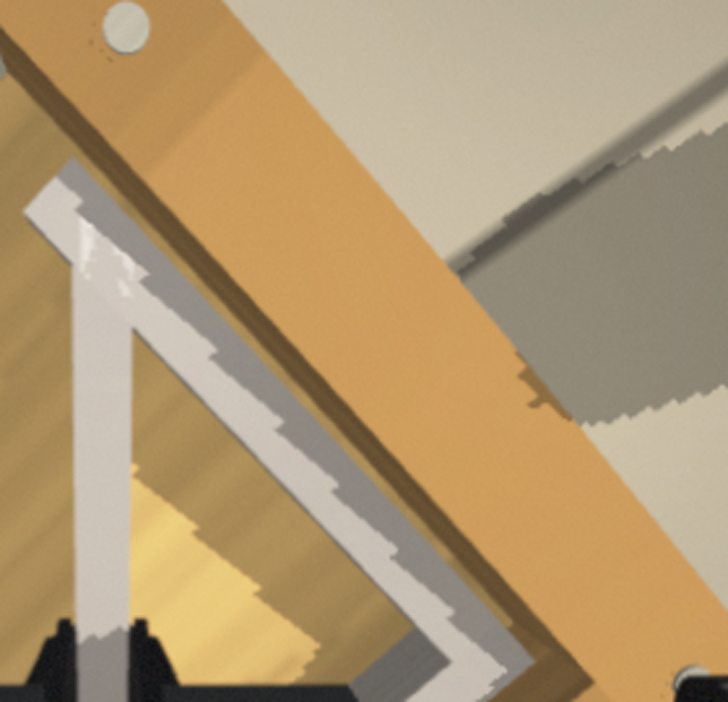

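View pics/s17.png

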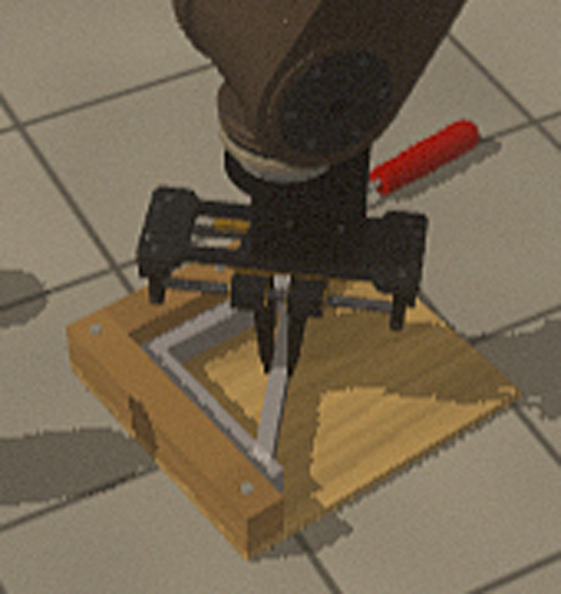

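The square is parallel to the plate, with about 4 mm still to go. I'll set it down and push in gently.

play_rows --pt "0 0.002 0.002 0.002 -0.002 0 0" --pt "0 0.002 0.001 0 0 0 0" --pt "0 0 0 0 0 0 0"

```text
t: 21.0
eef_pos: [527.7, 26.7, 3.0]
tcp_rot: [-3.138, 0.001, 0.939]
ft_force: [0.1, -0.1, -2.1]
opening: 0.123
```

play_rows --pt "0 0.002 0.001 0 0 0 0" --pt "0 0.002 0.001 0 0 0 0"

```text
t: 21.2
eef_pos: [528.1, 26.1, 2.7]
tcp_rot: [-3.132, 0.003, 0.939]
ft_force: [-11.5, 11.9, 27.6]
opening: 0.117
```

play_rows --pt "0 0.001 -0.0015 -0.006 0.002 0 0" --pt "0 0.003 0 0 0 0 0"

```text
t: 21.4
eef_pos: [531.0, 24.2, 4.4]
tcp_rot: [-3.138, 0.001, 0.939]
ft_force: [-8.5, 13.5, -2.1]
opening: 0.118
```

play_rows --pt "0 0.002 0.001 0 0 0 0" --pt "0.0005 0.002 0 0 0 0 0"

```text
t: 21.6
eef_pos: [531.0, 24.3, 2.8]
tcp_rot: [-3.129, 0.004, 0.938]
ft_force: [-10.1, 8.4, 11.8]
opening: 0.116
```

```bash
python3 - <<'E'
from cell import *; from h import *; import pickle
d={n:read_camera(n) for n in ("wrist","scene")};pickle.dump(d,open("d18.pkl","wb"))
s=state();y=.1523;f=s["ft_force"];print("frame F",f[0]*np.cos(y)+f[1]*np.sin(y),-f[0]*np.sin(y)+f[1]*np.cos(y),f[2],s["moment"],s["eef_pos"],s["tcp_rot"],s["t"])
crop(d["wrist"],240,0,520,270,2.6,"pics/w18.png");crop(d["scene"],190,80,360,260,3.3,"pics/s18.png")
E
```

```text
frame F -7.450862463086613 11.130621017267362 6.337795644834104 [ 1.89835883  1.68398003 -0.06825116] [531.00729431  24.26857784   2.78834328] [-3.12921125  0.00363136  0.93841149] 21.7
```

View pics/w18.png

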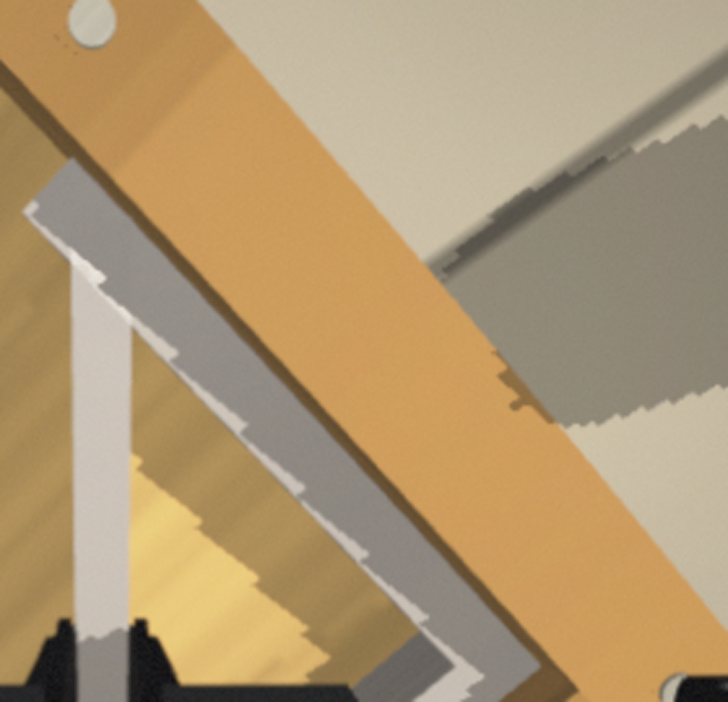

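View pics/s18.png

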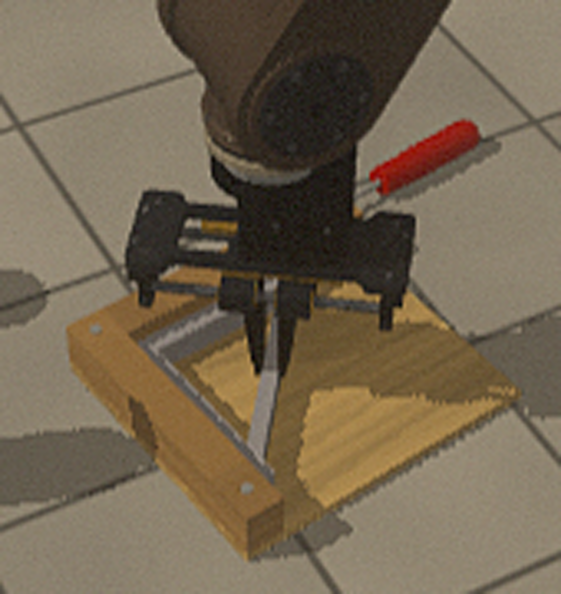

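```bash
cat > m.py <<'E'
import sys
from h import *; import pickle
np.set_printoptions(suppress=True,precision=2)
w=pickle.load(open(sys.argv[1],"rb"))["wrist"]; a=eval(sys.argv[2])
def P(l,z): return onz(w,np.array([[ (u+.5)/2.6-.5+240,(v+.5)/2.6-.5] for u,v in l]),z)
A=lambda a,b:np.arctan2(b[1]-a[1],b[0]-a[0])
f=P(a[:2],45);y=A(*f)-np.pi/2
q=P(a[2:],31);yq=A(*q)-np.pi/2
ex=np.array([np.cos(y),np.sin(y)]);ey=np.array([-ex[1],ex[0]])
print("frame",f,y,"square",q,yq,np.linalg.norm(q[1]-q[0]))
print("square corner/end in plate-x",(q[:,:2]-f[0,:2])@ex, "y",(q[:,:2]-f[0,:2])@ey)
E
python3 m.py d18.pkl "[(578,692),(0,58),(541,665),(73,158)]"; python3 - <<'E'
from h import *; import pickle
w=pickle.load(open("d18.pkl","rb"))["wrist"]
crop(w,400,190,480,270,8,"pics/w18c.png")
E
```

```text
frame [[614.89 -33.71  45.  ]
 [589.58 133.4   45.  ]] 0.15032756395384017 square [[614.24 -33.32  31.  ]
 [591.1  115.43  31.  ]] 0.15434326059730452 150.53779285602232
square corner/end in plate-x [-0.59 -1.19] y [  0.48 151.01]
```

View pics/w18c.png

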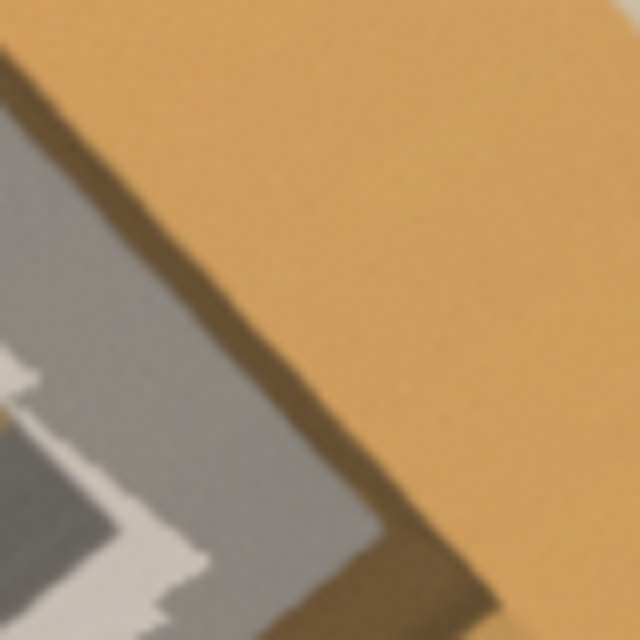

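play_rows --pt "0.0005 0.003 0 -0.008 0.003 0 0" --pt "0.0005 0.003 0.0005 0 0 0 0" --pt "0.0005 0.003 0.0005 0 0 0 0"

```text
t: 22.0
eef_pos: [530.8, 24.3, 2.6]
tcp_rot: [-3.119, 0.007, 0.938]
ft_force: [-16.2, 13.7, 24.0]
opening: 0.121
```

```bash
cat > hold.py <<'E'
from cell import *; from h import *; import pickle
y=.1523
for i in range(6):
    d={"wrist":read_camera("wrist")}
    s=state();f=s["ft_force"];print("frame F",np.round([f[0]*np.cos(y)+f[1]*np.sin(y),-f[0]*np.sin(y)+f[1]*np.cos(y),f[2]],1),s["eef_pos"].round(1),s["tcp_rot"].round(3),round(s["opening"],3),round(s["t"],2))
pickle.dump(d,open("d19.pkl","wb"))
crop(d["wrist"],240,0,520,270,2.6,"pics/w19.png")
E
python3 hold.py
```

```text
frame F [-14.1  16.6  22.6] [530.8  24.3   2.6] [-3.119  0.007  0.938] 0.121 22.05
frame F [-12.7  15.7  22. ] [530.8  24.3   2.6] [-3.119  0.007  0.938] 0.119 22.1
frame F [-12.9  16.7  20.9] [530.8  24.3   2.6] [-3.12   0.007  0.938] 0.12 22.15
frame F [-13.   15.3  21.6] [530.8  24.3   2.6] [-3.12   0.007  0.938] 0.124 22.2
frame F [-13.8  15.6  22.6] [530.8  24.3   2.6] [-3.12   0.007  0.938] 0.12 22.25
frame F [-13.7  15.5  22.7] [530.7  24.3   2.6] [-3.12   0.007  0.938] 0.121 22.3
```

View pics/w19.png

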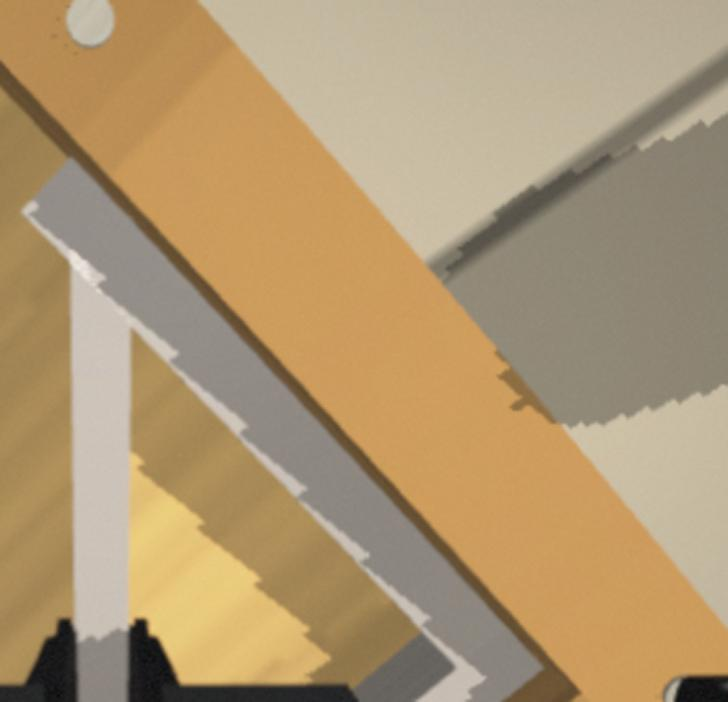

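Horizontal force holds at about 13 and 16 N, but part of it could be panel friction. I'll take off the downward load, correct the tilt and push again.

play_rows --pt "0 0 -0.002 -0.018 0.006 0 0" --pt "0.0005 0.003 -0.0005 -0.004 0 0 0" --pt "0.0005 0.004 -0.001 -0.003 0 0 0"

```text
t: 22.6
eef_pos: [530.9, 24.0, 4.6]
tcp_rot: [-3.131, 0.006, 0.937]
ft_force: [-15.3, 26.1, 1.8]
opening: 0.12
```

```bash
python3 hold.py
```

```text
frame F [-9.3 22.1  0.9] [530.9  24.1   4.6] [-3.131  0.006  0.937] 0.12 22.65
frame F [-8.7 21.9  0.8] [530.9  24.1   4.5] [-3.131  0.006  0.937] 0.113 22.7
frame F [-9.2 21.1  2.4] [530.9  24.1   4.5] [-3.131  0.006  0.937] 0.121 22.75
frame F [-9.3 21.   0.9] [530.9  24.1   4.5] [-3.131  0.006  0.937] 0.119 22.8
frame F [-9.3 21.8  2. ] [530.9  24.1   4.5] [-3.131  0.006  0.937] 0.117 22.85
frame F [-9.8 22.3  1. ] [530.9  24.1   4.5] [-3.131  0.006  0.937] 0.12 22.9
```

play_rows --pt "0.002 0.001 0.001 -0.004 0.003 0 0" --pt "0.0015 0.003 0.0005 -0.003 0.002 0 0"

```text
t: 23.1
eef_pos: [532.0, 25.6, 2.5]
tcp_rot: [-3.129, 0.006, 0.938]
ft_force: [-25.8, 9.0, 37.5]
opening: 0.121
```

```bash
python3 hold.py
```

```text
frame F [-16.5  11.1  18.2] [532.   25.6   2.6] [-3.129  0.006  0.938] 0.122 23.15
frame F [-15.8  10.8  19.2] [532.   25.6   2.6] [-3.129  0.006  0.938] 0.122 23.2
frame F [-15.6  10.9  17.6] [531.9  25.6   2.6] [-3.13   0.006  0.938] 0.119 23.25
frame F [-15.9  10.9  17.9] [532.   25.6   2.6] [-3.13   0.006  0.938] 0.122 23.3
frame F [-15.6  10.9  17.7] [532.   25.6   2.6] [-3.13   0.006  0.938] 0.123 23.35
frame F [-16.2  11.1  18. ] [532.   25.6   2.6] [-3.13   0.006  0.938] 0.122 23.4
```

```bash
python3 - <<'E'
from h import *; import pickle
w=pickle.load(open("d19.pkl","rb"))["wrist"]
crop(w,240,0,520,270,2.6,"pics/w20.png");crop(w,400,190,480,270,7,"pics/w20c.png")
E
```

```text
(no output)
```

View pics/w20c.png

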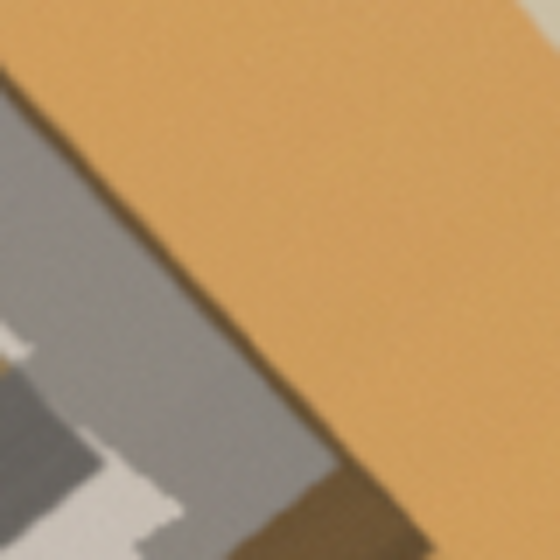

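View pics/w20.png

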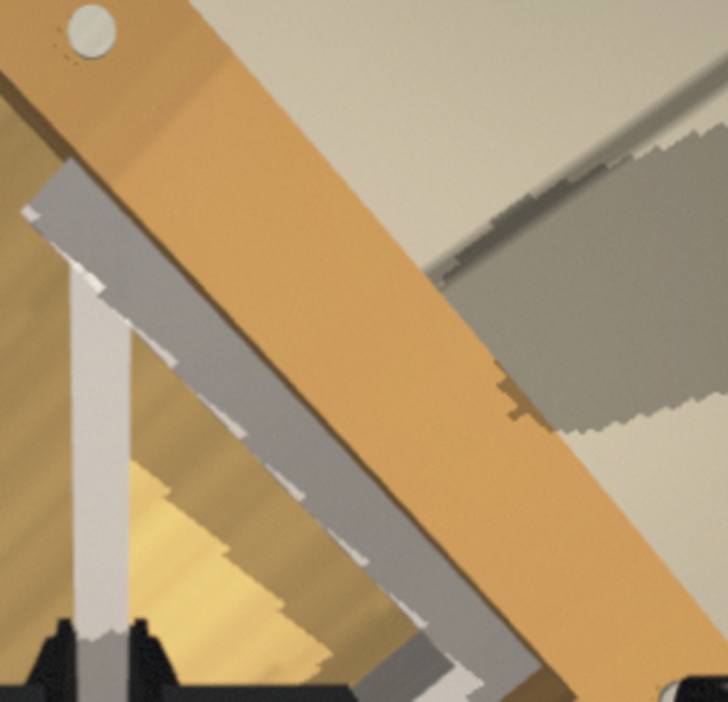

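```bash
python3 m.py d19.pkl "[(576,697),(0,71),(542,666),(72,158)]"
```

```text
frame [[614.95 -33.07  45.  ]
 [589.36 133.02  45.  ]] 0.15283451401991144 square [[615.24 -32.27  31.  ]
 [591.96 116.8   31.  ]] 0.15491017707216193 150.87882606151607
square corner/end in plate-x [0.41 0.1 ] y [  0.74 151.62]
```

play_rows --pt "0 0 -0.0015 -0.006 0.003 0 0" --pt "-0.0015 0.003 0 -0.004 0.002 0 0" --pt "0.0005 0.003 0 0 0 0 0"

```text
t: 23.7
eef_pos: [531.9, 24.4, 3.3]
tcp_rot: [-3.129, 0.003, 0.936]
ft_force: [-14.5, 19.7, 7.4]
opening: 0.121
```

```bash
python3 hold.py
```

```text
frame F [-9.2 21.3  7.1] [531.9  24.4   3.2] [-3.128e+00  3.000e-03  9.360e-01] 0.117 23.75
frame F [-8.6 21.2  6.9] [531.9  24.4   3.2] [-3.129e+00  3.000e-03  9.360e-01] 0.12 23.8
frame F [-9.  20.9  7.2] [531.9  24.4   3.2] [-3.129e+00  3.000e-03  9.360e-01] 0.119 23.85
frame F [-9.  20.6  6.5] [531.9  24.4   3.2] [-3.129e+00  3.000e-03  9.360e-01] 0.122 23.9
frame F [-8.7 21.1  6.5] [531.9  24.4   3.2] [-3.129e+00  3.000e-03  9.360e-01] 0.122 23.95
frame F [-7.9 21.3  6. ] [531.9  24.4   3.2] [-3.129e+00  3.000e-03  9.360e-01] 0.121 24.0
```

play_rows --pt "0.001 0.003 0 -0.005 0.002 0.001 0" --pt "0.001 0.0035 0 -0.004 0.002 0 0"

```text
t: 24.2
eef_pos: [532.0, 24.4, 2.6]
tcp_rot: [-3.125, 0.005, 0.935]
ft_force: [-19.6, 14.6, 24.0]
opening: 0.122
```

```bash
python3 hold.py;  python3 - <<'E'
from h import *; import pickle
w=pickle.load(open("d19.pkl","rb"))["wrist"]
crop(w,400,190,480,270,7,"pics/w21c.png")
E
```

```text
frame F [-15.   16.2  15.7] [532.   24.4   2.6] [-3.125  0.005  0.935] 0.121 24.25
frame F [-14.4  14.7  15.9] [532.   24.4   2.6] [-3.125  0.005  0.935] 0.118 24.3
frame F [-15.2  15.7  16.5] [532.   24.4   2.6] [-3.125  0.005  0.935] 0.121 24.35
frame F [-15.1  15.7  14.5] [532.   24.4   2.6] [-3.125  0.005  0.935] 0.119 24.4
frame F [-15.8  15.5  15.5] [532.   24.4   2.6] [-3.125  0.005  0.935] 0.122 24.45
frame F [-14.1  16.1  14.4] [532.   24.4   2.6] [-3.125  0.005  0.935] 0.121 24.5
```

View pics/w21c.png

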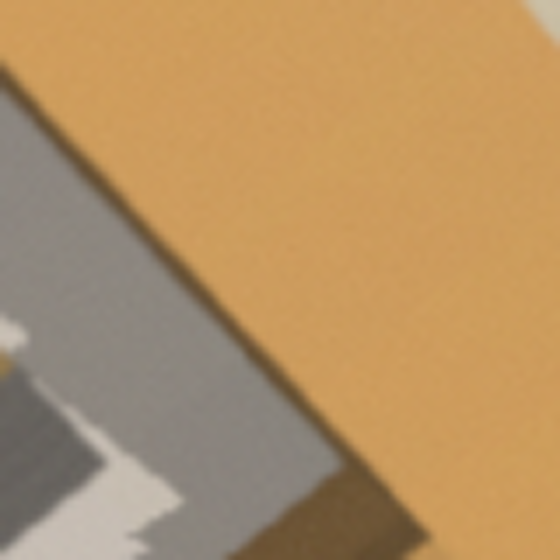

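View pics/w19.png

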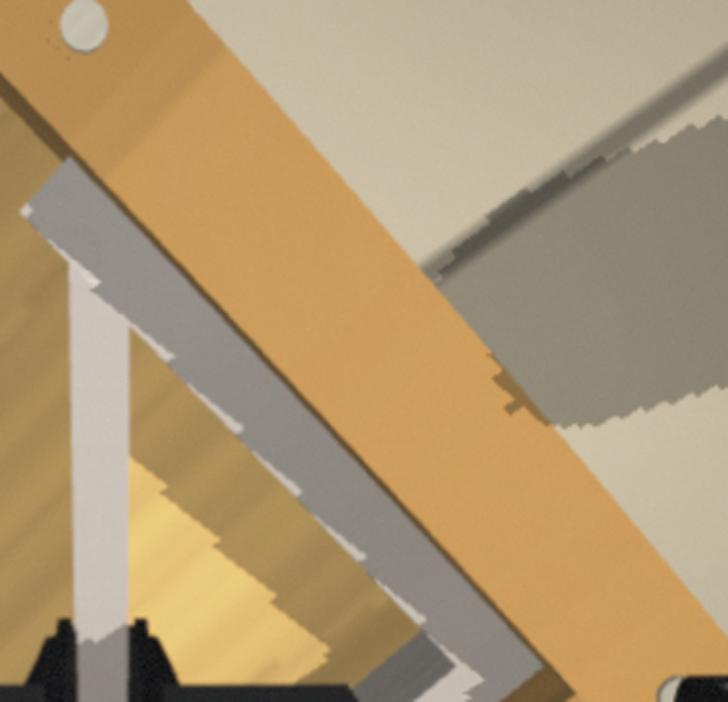

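play_rows --pt "0.001 0.0035 -0.0005 -0.008 0.003 -0.002 0" --pt "0.0012 0.0045 -0.0005 -0.006 0.002 -0.001 0" --pt "0.0012 0.0045 -0.0005 -0.006 0.002 0 0"

```text
t: 24.8
eef_pos: [531.8, 24.4, 2.6]
tcp_rot: [-3.119, 0.009, 0.936]
ft_force: [-19.8, 17.9, 14.5]
opening: 0.119
```

```bash
python3 hold.py; python3 - <<'E'
from cell import *; from h import *
c=read_camera("scene"); crop(c,190,80,360,260,3.3,"pics/s22.png");crop(c,320,200,480,380,3.3,"pics/s22r.png");cv2.imwrite("pics/t22.png",read_camera("top")["img"][:,:,::-1])
E
```

```text
frame F [-16.1  20.   13.4] [531.8  24.3   2.7] [-3.119  0.009  0.936] 0.12 24.85
frame F [-16.2  20.6  13.4] [531.8  24.4   2.7] [-3.119  0.009  0.936] 0.119 24.9
frame F [-15.9  20.5  13.4] [531.8  24.3   2.7] [-3.12   0.009  0.936] 0.118 24.95
frame F [-17.1  21.   13.1] [531.8  24.3   2.6] [-3.119  0.009  0.936] 0.118 25.0
frame F [-15.6  19.5  14.4] [531.8  24.4   2.7] [-3.119  0.009  0.936] 0.122 25.05
frame F [-16.2  20.9  13.2] [531.8  24.3   2.7] [-3.12   0.009  0.936] 0.117 25.1
```

View pics/w19.png

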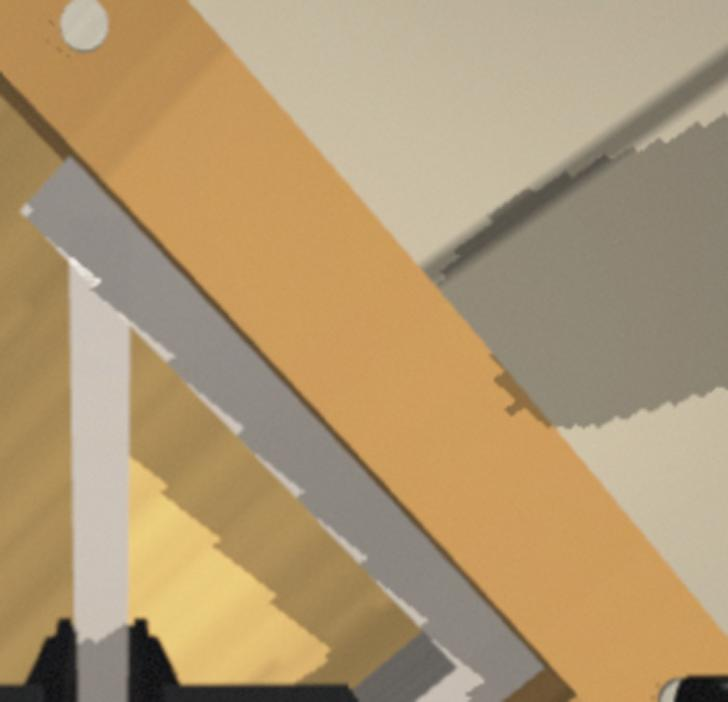

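View pics/s22.png

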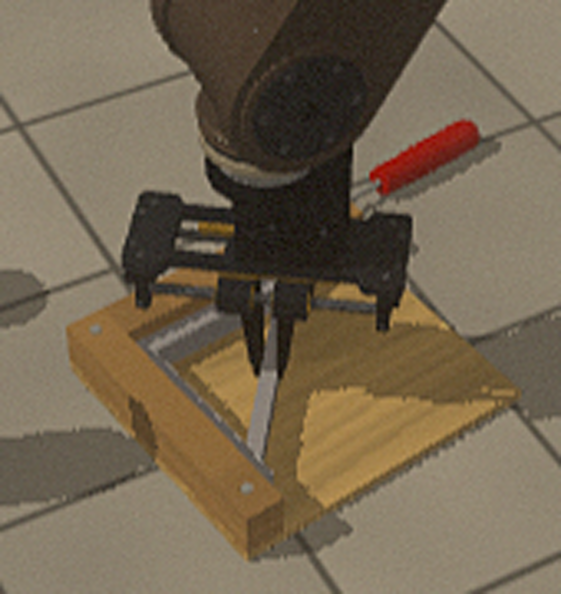

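View pics/s22r.png

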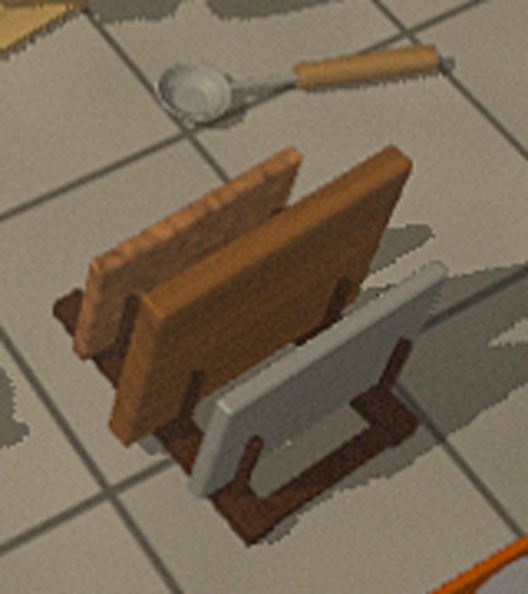

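View pics/t22.png

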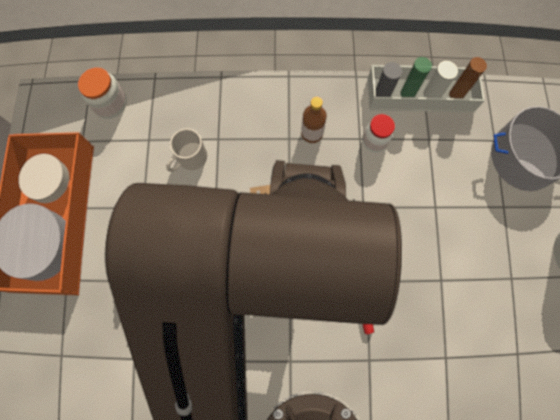

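Both contacts look seated and the board and bystanders look undisturbed. I want more margin on the plate, so the last push will lean that way with less downward load.

play_rows --pt "0.001 0.004 -0.001 -0.012 0.004 -0.002 0" --pt "0.0016 0.005 -0.001 -0.008 0.003 0 0"

```text
t: 25.4
eef_pos: [531.9, 24.3, 2.7]
tcp_rot: [-3.121, 0.01, 0.938]
ft_force: [-22.5, 16.9, 8.7]
opening: 0.119
```

```bash
python3 hold.py; python3 m.py d19.pkl "[(575,693),(0,71),(544,667),(70,158)]"
```

```text
frame F [-17.   19.5   8.4] [531.9  24.3   2.7] [-3.121  0.01   0.937] 0.122 25.45
frame F [-16.4  19.5   8.1] [531.9  24.3   2.7] [-3.121  0.01   0.937] 0.117 25.5
frame F [-16.6  19.4   7.4] [531.9  24.3   2.7] [-3.121  0.01   0.938] 0.124 25.55
frame F [-16.7  19.8   8.3] [531.9  24.3   2.7] [-3.121  0.01   0.938] 0.122 25.6
frame F [-17.2  19.2   8.3] [531.9  24.3   2.7] [-3.121  0.01   0.937] 0.12 25.65
frame F [-17.9  19.    7.9] [531.9  24.3   2.7] [-3.121  0.01   0.937] 0.119 25.7
frame [[615.3  -32.93  45.  ]
 [589.67 131.56  45.  ]] 0.15455288338767414 square [[615.48 -33.64  31.  ]
 [591.81 115.61  31.  ]] 0.15725775165604094 151.11511763925347
square corner/end in plate-x [ 0.07 -0.34] y [ -0.73 150.38]
```

View pics/w19.png

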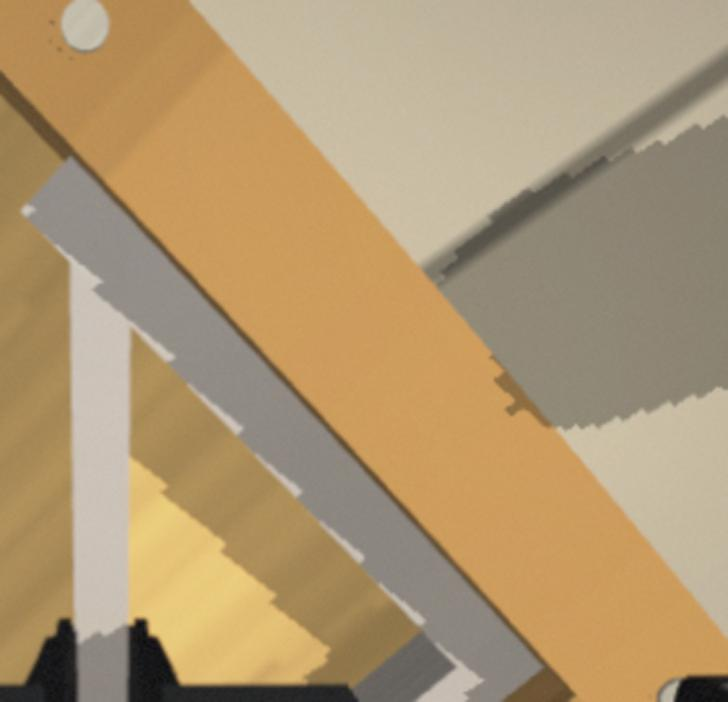

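```bash
python3 hold.py | tail -2; python3 -c "
from cell import *
print(job_done())"
```

```text
frame F [-17.7  19.2   7.4] [531.8  24.3   2.7] [-3.121  0.01   0.937] 0.121 25.95
frame F [-16.9  19.9   7.6] [531.9  24.3   2.7] [-3.121  0.01   0.937] 0.116 26.0
the job is handed in; nothing more can be done
None
```

I stood the chopping board in the rack's middle slot and let go of it. I then gripped the square by its brace bar, pressed it into the frame corner, and handed the job in at about 26 s while still gripping and pushing.

**Board:** the last scene view shows it upright between the middle pegs, unmoved since I released it. Just before lowering it, it measured within about 2 mm of the slot's middle plane. It came to rest about 4 mm off centre lengthwise.

**Square:** wrist images put its corner within about 1 mm of both battens and its alignment within about 0.003 rad. The tool leaned about 0.02 rad, inside the 0.06 limit. The push held steady at about 17 N towards the plate and 19 N towards the stud, with 8 N down on the panel. The jaws were closed on the bar, about 11.5 mm apart.

**Bystanders:** none looked moved in the last views, though the arm hid part of the top view.

Checks that failed or disagreed:
- **Finger length:** the first grasp closed above the board. In the images the fingertips sat about 15 mm behind the tool point, not 14 mm ahead as stated, so I corrected for that afterwards.
- **First press:** it had stuck by friction about 1 mm short of the plate even though the force looked right. I pushed towards each batten in turn until neither direction moved any further.
- **Contact force:** the wrist sensor gives only the total force, so I inferred the force on each batten rather than measuring it. In a worst-case friction split, the plate's share could be much lower than 17 N.

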